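# Take the sterile tray out of its rack with the tray lifter

### The job

Swing the retaining arm of the tray rack wide open, slide the blade of the tray lifter under the tray, lift the tray clear of the runner stops and carry it with its two packs to the wire cooling stand. Set it down gently so that it lies flat inside the stand's guides, draw the lifter out from under it and lay the lifter flat on the table, clear of the stand and the rack. The tray and the packs are sterile: never touch them with the gripper, keep the packs on the tray, and leave the other things on the table where they are.

Things in the scene. Friction and masses are not known exactly. Their poses are not given: they have to be found in the camera images.
- rack: steel tray rack fixed to the table, 111 mm high, 128 mm wide (y). Origin on the table under the middle of the tray's place; open front faces its -x, z up. Posts 8 mm thick at x = +-55, y = +-60 mm; 6 mm top rails along both sides and the back, top at z = 111 mm. The lower runners are empty; cross wires near the table, top at z = 17 mm
- gate (a joint): retaining arm across the rack's front, rad: 0 closed, bars the tray's way; grows to 2.0 (stop) as its free end, at +y of the rack, swings out to -x and round towards -y. Upright hinge line at x = -80, y = -62.5 mm of the rack. Flat bar 4 mm thick, z = 89 to 99 mm, 129 mm long from the hinge; light friction 0.03 N m, stays where left
- gate_knob (a point): centre of the grip of the arm's black upright knob, at z = 125 mm of the rack, 100 mm from the hinge line; the knob is round, 14 mm thick, grip part from z = 113 to 136 mm, top at 138 mm
- tray: plain aluminium tray, open on top, 130 mm (its x) by 96 mm (its y), 16 mm high, walls and floor 2 mm, about 0.09 kg; origin at the centre of its underside. It lies on the rack's upper runners with its x along the rack's x
- pack_0: sealed gauze pack lying flat in the front half of the tray, 58 x 58 x 12 mm, 12 g, origin at the centre of its underside
- pack_1: the same, in the rear half of the tray
- lifter: tray lifter (spatula) lying on the table, 0.12 kg. Origin on its underside below the grip; x to the blade's tip, z up. Black handle 18 mm wide (y), x = -50 to 44, z = 18 to 42 mm; its rear heel reaches down to z = 0. Grip it at x = 0, z = 30 mm. A 20 mm wide neck slopes down from the handle at x = 40 to the blade at x = 76 mm
- stand: wire cooling stand fixed to the table, 162 mm deep (x), 126 mm wide (y). Origin on the table under its centre; front at -x, the lifter goes in and out there. Rails of 6 mm wire along x at y = +-40 mm, top z = 45 mm; below and between them free down to foot and cross wires: foot wires top z = 6 mm
- timer: small white wedge-shaped timer, 38 x 72 x 52 mm, a bystander; origin under its centre
- plaster_box: small carton of plasters, 36 x 91 x 52 mm, a bystander; origin under its centre
- tape: roll of paper tape lying flat, 58 mm across, 26 mm high, a bystander; origin under its centre
- rack_seat (a point): middle of the tray's place, level with the top of the upper runners, z = 85 mm of the rack. Runners 3 mm thick, |y| = 39.5 to 53.5 mm, x = -71 to 71 mm; between them 79 mm free. Tabs on their front ends rise 5 mm (x = -70 mm), at the back 9 mm, side flanges 8 mm: lift the tray 10 mm or more before drawing it out to -x
- lifter_tip (a point): middle of the tip of the lifter's blade, on its underside, x = 170 mm of the lifter. Steel blade 50 mm wide, 2.5 mm thick (last 10 mm: 42 mm wide, 1.6 mm), x = 70 to 170 mm, underside z = 0. With the tray's centre over x = 145 mm of the lifter the neck is just clear of the tray and the blade reaches 25 mm past the centre
- stand_seat (a point): middle of the tray's place on the stand, at the top of the rails, z = 45 mm of the stand. Guides: rail ends turned up to z = 57 mm at x = +-78, y = +-40 mm; uprights to z = 63 mm at x = +-48, y = +-60 mm (all 6 mm thick). The tray's x lies along the stand's x, with 10 mm to spare at each end and 9 mm at each side
Not all that is in view belongs to the job. Leave any purple look-alike of the stand alone.

How it is judged:
By the outcome, as a careful person would: the job done as asked, in the order asked, and still so for the second after the job is handed in, with the robot touching nothing.
It also fails if it takes over 70 s, if anything falls off the work surface, if the arm or the gripper's body presses on something with over 40 N, if the wrist force passes 120 N, or if a joint passes its speed limit or range.

### The arm

A 6-joint arm with a two-finger parallel gripper is mounted at the origin on a cart in front of the work surface, level with it; the furniture and walls round the work are solid. World frame = base frame: x ahead of the robot, y to its left, z up, the work surface at z = 0. Lengths are in m, angles in rad, forces in N, time in s.
With the tool pointing down it reaches from about 0.25 to 0.775 m from the base axis. Payload 4 kg.
Tool frame: the origin (TCP) lies on the front face of the gripper's body, between the roots of the fingers; the fingertips stand env.finger_overhang ahead of it and the grasp point (between the pads) lies 54 mm ahead of it (env.finger_overhang is the distance from the TCP to the fingertips, in m); z points along the fingers, y is the line along which they close (so a half turn about z gives the same grasp; the last joint's range is limited). The gripper opens to 85 mm and grips with 20 to 120 N. Pads are 22 mm wide; open, the fingers measure 114 mm over their backs; the gripper's body (76 mm by 85 mm) begins 54 mm behind the grasp point. The pads swing forward as they close: fully open they stand 13 mm farther back than shut.
Start: joints at [-1.402, 0.087, 1.371, -0, 1.684, -0.103], TCP at [0.148, -0.53, 0.304] pointing down, gripper open.
Joint ranges: [-3.1, 3.1], [-0.76, 2.03], [0.27, 2.55], [-1.08, 4.22], [0.17, 2.65], [-2.57, 2.57]. Speed limits (rad/s): [2.79, 2.79, 3.14, 3.14, 3.14, 3.14].

### API

Orientations are given as a unit quaternion [x, y, z, w].
In Python, from station import env gives the robot as it stands.
- The arm moves only by the shell command python3 -m jog 'ROWS' [FORCE]. ROWS is JSON, a list of rows, each a list of 3 entries, a list of its own where there are three numbers: the shift along the tool's x, y, z each as a share of 30 cm, from -1 to 1, then the turn, a rotation vector about the tool's x, y, z each as a share of 1.5 rad, from -1 to 1, then the closure, from 0 (fully open) to 1 (shut). In form: [[[dx, dy, dz], [rx, ry, rz], hand], ...]. A call has 1 to 10 rows; each row is the pose to reach, as a shift and turn from the pose commanded when the call began, along the tool's axes at that moment; what a row does not reach only later rows make up. A row lasts 1/8 s, in which the tool goes at most 62.5 mm and 10.7 degrees, less where a joint would pass 70% of its speed; a pose out of reach is approached as far as the arm can. A call with a number of a shift or a turn outside -1 to 1 is refused whole. A call with a gripper value outside its range is refused whole. The fingers move at their own pace and stop on an object; FORCE is the grip in N (left out, the last holds). Time passes only in rows, so rows that repeat a pose let the fingers close. It gives the time, the measured TCP pose, the force, the opening and the grip force at its end, in the units of the state.
- env.sense(): the state, without advancing time (a new reading comes with each control period).
- env.camera(name): name is "side" or "top" or "wrist"; returns the picture (400x640x3 uint8, blue, green, red); there is no depth.
- env.get_calibration(name): a dict with "fov_y" (degrees; the focal length in pixels is half the picture's height over the tangent of half this angle, whatever the lens; pixels are square), "cx", "cy" (the principal point, pixels), "extrinsics" (4x4, takes a point from world to camera coordinates); the wrist camera has in their place "mount" (4x4, takes a point from camera to tool coordinates, whose origin is the TCP and whose axes are the flange's). Camera axes: x right, y down, z forward; pixel columns grow to the right and rows downward; lengths in m; the calibration is good to about 2 mm. A picture is of the moment at which its call begins: read the wrist's pose just before it. get_calibration takes no time and is no camera call.
- env.close_job(): hands the job in; it is judged then, once.
The state is a dict: "clock": time; "joint_pos": joint angles; "dq": joint speeds; "effort": joint torques, N m; "eef_pos": TCP position; "eef_rot": TCP orientation; "ft_force": force on the tool from outside, world axes, zero at the start; "torque": the same for the moment, N m; "gripper_width": finger opening in m; "grasp_force": force on a finger pad.
Only numpy, scipy, OpenCV 4.12 (cv2) and the standard library are available. Lean on these libraries where they do the work, as an engineer would, in place of code of your own. Each camera call takes 0.05 s, during which the arm holds its last target. There are 200 camera calls.

## Working session

There is one attempt and no reset: what is moved stays moved. The work goes in short steps, Python scripts to look and compute and a shell command to move; the robot and the scene stay as the last step left them, time stands still between calls to the robot, and variables do not carry over. Pictures are saved under pics/ and viewed, at most 10 in all, crops included, and the job is handed in when it is done.

```bash
ls; mkdir -p pics; python3 - <<'E'
from station import env
import cv2,json
s=env.sense();print({k:(v.round(3).tolist() if hasattr(v,'round') and hasattr(v,'tolist') else v) for k,v in s.items()},env.finger_overhang)
for n in("top","side","wrist"):
    cv2.imwrite(f"pics/{n}0.png",env.camera(n)); print(n,env.get_calibration(n))
E
```

```text
pics
{'clock': 0.0, 'joint_pos': [-1.402, 0.088, 1.372, 0.0, 1.684, -0.103], 'dq': [-0.001, -0.001, -0.001, -0.0, 0.0, 0.003], 'effort': [-0.001, -35.187, -31.327, -0.0, 0.011, 0.0], 'eef_pos': [0.148, -0.529, 0.303], 'eef_rot': [0.991, 0.135, -0.0, -0.001], 'ft_force': [0.223, 0.57, 0.154], 'torque': [-0.045, -0.015, -0.03], 'grasp_force': 0.0, 'gripper_width': 0.08590549719388985} 0.0726
top {'fov_y': 47.09847518427925, 'cx': 314.7479681731322, 'cy': 196.69646586913981, 'extrinsics': array([[ 1.65852924e-02, -9.99858843e-01,  2.68750089e-03,
        -1.94376671e-01],
       [-9.88882107e-01, -1.68003474e-02, -1.47749540e-01,
         5.69611392e-01],
       [ 1.47773835e-01, -2.07152230e-04, -9.89021158e-01,
         1.16962883e+00],
       [ 0.00000000e+00,  0.00000000e+00,  0.00000000e+00,
         1.00000000e+00]])}
side {'fov_y': 51.436104565927295, 'cx': 319.3704280423235, 'cy': 201.058425457977, 'extrinsics': array([[-0.11876312,  0.99292106,  0.00175972,  0.23353221],
       [ 0.85798129,  0.1035147 , -0.50314293, -0.40646971],
       [-0.49976337, -0.05824501, -0.86420142,  1.46143362],
       [ 0.        ,  0.        ,  0.        ,  1.        ]])}
wrist {'fov_y': 63.396647004384164, 'cx': 318.8338358866804, 'cy': 196.6232309627363, 'mount': array([[ 7.70619372e-04, -9.56009978e-01, -2.93333134e-01,
         7.59918105e-02],
       [ 9.99999671e-01,  8.11531089e-04, -1.77705810e-05,
        -2.90211180e-04],
       [ 2.55037811e-04, -2.93333024e-01,  9.56010289e-01,
        -7.02862514e-02],
       [ 0.00000000e+00,  0.00000000e+00,  0.00000000e+00,
         1.00000000e+00]])}
```

View pics/top0.png

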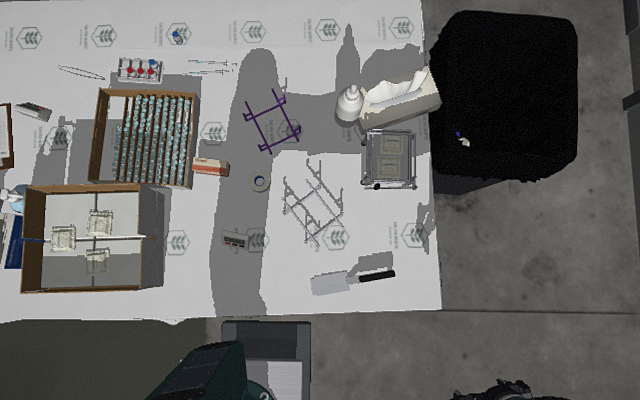

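View pics/side0.png

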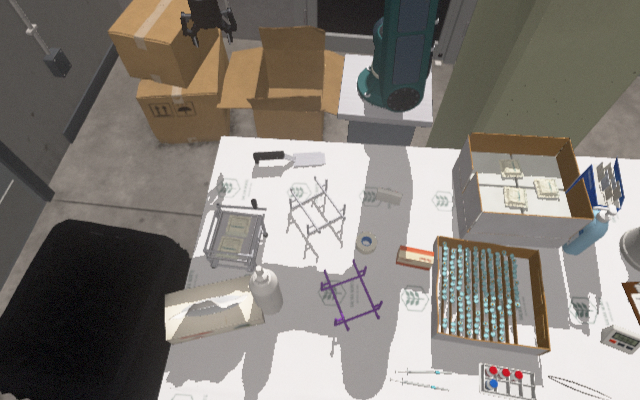

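```bash
python3 - <<'E'
import cv2
a=cv2.imread("pics/top0.png")[120:310,265:445]; cv2.imwrite("pics/t1.png",cv2.resize(a,None,fx=3.15,fy=3.15,interpolation=2))
a=cv2.imread("pics/side0.png")[145:280,195:375]; cv2.imwrite("pics/s1.png",cv2.resize(a,None,fx=4.4,fy=4.4,interpolation=2))
E
```

```text
(no output)
```

View pics/t1.png

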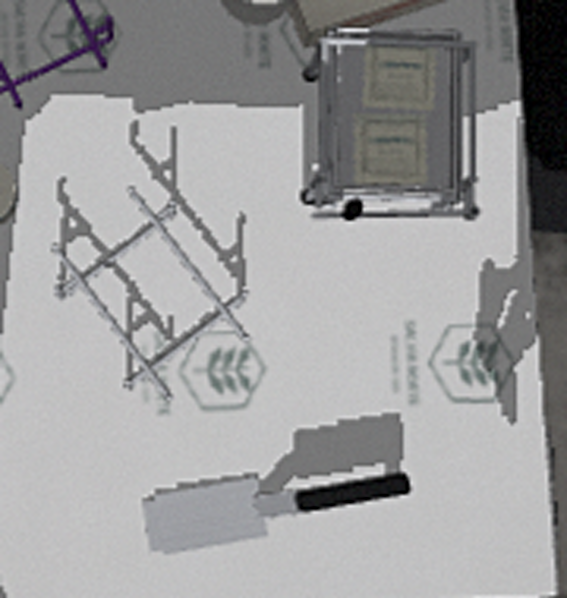

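View pics/s1.png

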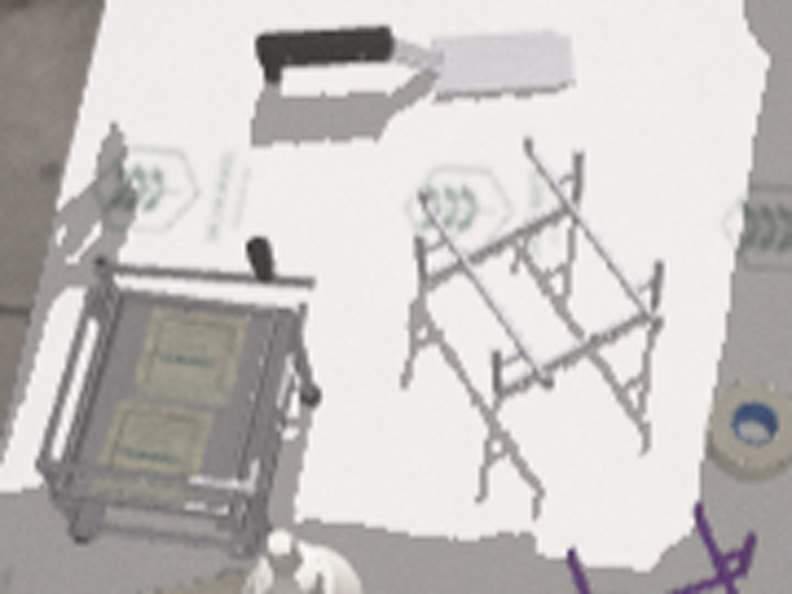

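```bash
cat > h.py <<'E'
from station import env
import numpy as np, cv2, sys
from scipy.spatial.transform import Rotation as R
def cam(n,s=None):
    c=env.get_calibration(n); f=200/np.tan(np.radians(c["fov_y"])/2)
    if "mount" in c:
        s=s or env.sense(); T=np.eye(4); T[:3,:3]=R.from_quat(s["eef_rot"]).as_matrix(); T[:3,3]=s["eef_pos"]; T=T@c["mount"]
    else: T=np.linalg.inv(c["extrinsics"])
    return f,c["cx"],c["cy"],T
def rays(C,uv):
    f,cx,cy,T=C; uv=np.atleast_2d(uv).astype(float)
    d=np.c_[(uv[:,0]-cx)/f,(uv[:,1]-cy)/f,np.ones(len(uv))]@T[:3,:3].T
    return T[:3,3],d
def onz(C,uv,z):
    o,d=rays(C,uv); return o+d*((z-o[2])/d[:,2:])
def tri(C1,p1,C2,p2):
    o1,d1=rays(C1,p1);o2,d2=rays(C2,p2);out=[]
    for a,b in zip(d1,d2):
        s=np.linalg.lstsq(np.c_[a,-b],o2-o1,rcond=None)[0]; out.append((o1+s[0]*a+o2+s[1]*b)/2)
    return np.array(out)
def proj(C,P):
    f,cx,cy,T=C; p=(np.atleast_2d(P)-T[:3,3])@T[:3,:3]; return p[:,:2]/p[:,2:]*f+[cx,cy]
def rows(*targets,s=None):
    """targets: (x,y,z,yaw_deg) of TCP, tool straight down, yaw=direction of tool x; prints shift/turn shares from the commanded (measured) pose"""
    s=s or env.sense(); p=np.array(s["eef_pos"]); q=R.from_quat(s["eef_rot"])
    for x,y,z,w in targets:
        g=R.from_euler("z",w,degrees=True)*R.from_quat([1,0,0,0])
        sh=q.inv().apply(np.array([x,y,z])-p)/.3; rv=(q.inv()*g).as_rotvec()/1.5
        print(sh.round(3).tolist(),rv.round(3).tolist())
def st():
    s=env.sense(); e=R.from_quat(s["eef_rot"])*R.from_quat([1,0,0,0]).inv()
    print("t",s["clock"],"p",np.round(s["eef_pos"],4),"yaw/tilt",e.as_euler("ZYX",degrees=True).round(2),"F",np.round(s["ft_force"],1),"w",round(s["gripper_width"],4),"gf",s["grasp_force"],"q",np.round(s["joint_pos"],2)); return s
E
python3 - <<'E'
from h import *
np.set_printoptions(suppress=True,precision=4)
T,S=cam("top"),cam("side"); t=lambda p:(np.array(p)+.5)/3.15-.5+[265,120]; s=lambda p:(np.array(p)+.5)/4.4-.5+[195,145]
print("stand tri",tri(T,t([(246,335),(130,189),(168,396),(55,246)]),S,s([(424,198),(545,385),(530,145),(657,320)])))
P=onz(T,t([(246,335),(130,189),(168,396),(55,246)]),.057); print(P,P.mean(0))
print("blade top",onz(T,t([(145,500),(255,475),(266,533),(152,552)]),.002))
print("blade side",onz(S,s([(432,37),(570,33),(573,85),(437,97)]),.002))
print("handle top",onz(T,t([(297,500),(410,485)]),.042), "side",onz(S,s([(258,50),(392,42)]),.036))
print("knob",tri(T,t([(352,209)]),S,s([(260,243)])))
print("rack hinge/gate end z.094",onz(T,t([(472,210),(312,214)]),.094),onz(S,s([(100,262),(313,283)]),.098))
print("rack top rear corners",onz(T,t([(330,32),(470,40)]),.111))
print("packs",onz(T,t([(398,78),(392,151)]),.1),onz(S,s([(157,435),(195,352)]),.1))
st()
E
```

```text
stand tri [[ 0.4958 -0.2583  0.0495]
 [ 0.6178 -0.1622  0.0454]
 [ 0.4448 -0.195   0.0465]
 [ 0.5674 -0.0994  0.0504]]
[[ 0.4953 -0.2585  0.057 ]
 [ 0.6154 -0.1609  0.057 ]
 [ 0.4444 -0.1952  0.057 ]
 [ 0.5664 -0.0997  0.057 ]] [ 0.5304 -0.1786  0.057 ]
blade top [[ 0.359  -0.1776  0.002 ]
 [ 0.3814 -0.2704  0.002 ]
 [ 0.3333 -0.28    0.002 ]
 [ 0.3161 -0.1843  0.002 ]]
blade side [[ 0.3321 -0.2799  0.002 ]
 [ 0.3166 -0.1821  0.002 ]
 [ 0.3617 -0.1748  0.002 ]
 [ 0.3834 -0.2686  0.002 ]]
handle top [[ 0.3621 -0.3021  0.042 ]
 [ 0.3758 -0.3946  0.042 ]] side [[ 0.3825 -0.3919  0.036 ]
 [ 0.3646 -0.3011  0.036 ]]
knob [[ 0.5884 -0.3357  0.1327]]
rack hinge/gate end z.094 [[ 0.596  -0.4375  0.094 ]
 [ 0.5906 -0.3086  0.094 ]] [[ 0.5937 -0.4379  0.098 ]
 [ 0.5926 -0.3074  0.098 ]]
rack top rear corners [[ 0.7372 -0.3212  0.111 ]
 [ 0.7324 -0.4343  0.111 ]]
packs [[ 0.7028 -0.3777  0.1   ]
 [ 0.6422 -0.3724  0.1   ]] [[ 0.7025 -0.3773  0.1   ]
 [ 0.6476 -0.3672  0.1   ]]
t 0.15 p [ 0.1476 -0.5296  0.303 ] yaw/tilt [15.57 -0.01  0.1 ] F [-0.5  1.  -0.1] w 0.0853 gf 0.0 q [-1.4   0.09  1.37 -0.    1.68 -0.1 ]
```

```bash
python3 - <<'E'
from h import *
rows((.58,-.375,.33,0))
E
```

```text
[1.527, -0.11, -0.09] [-0.001, 0.0, 0.181]
```

```bash
r='[[0.9,-0.06,-0.05],[0,0,0.1],0]'; python3 -m jog '[[[0.9,-0.06,-0.05],[0,0,0.1],0],[[0.9,-0.06,-0.05],[0,0,0.1],0],[[0.9,-0.06,-0.05],[0,0,0.1],0],[[0.9,-0.06,-0.05],[0,0,0.1],0],[[0.9,-0.06,-0.05],[0,0,0.1],0],[[0.9,-0.06,-0.05],[0,0,0.1],0]]'; python3 - <<'E'
from h import *
st();rows((.58,-.375,.33,0))
E
```

```text
clock: 0.9
eef_pos: [0.4037, -0.4395, 0.3183]
eef_rot: [0.998, 0.062, -0.001, -0.0]
ft_force: [0.3, -0.1, 0.4]
gripper_width: 0.085
grasp_force: 0.0
t 0.9 p [ 0.4037 -0.4395  0.3183] yaw/tilt [7.11 0.07 0.04] F [ 0.3 -0.1  0.4] w 0.085 gf 0.0 q [-0.92  0.19  1.23 -0.    1.73  0.52]
[0.61, -0.141, -0.04] [-0.0, 0.001, 0.083]
```

```bash
python3 -m jog '[[[0.61,-0.14,-0.04],[0,0,0.083],0],[[0.61,-0.14,-0.04],[0,0,0.083],0],[[0.61,-0.14,-0.04],[0,0,0.083],0],[[0.61,-0.14,-0.04],[0,0,0.083],0],[[0.61,-0.14,-0.04],[0,0,0.083],0],[[0.61,-0.14,-0.04],[0,0,0.083],0]]'; python3 - <<'E'
from h import *
import pickle
s=st(); im=env.camera("wrist"); cv2.imwrite("pics/w1.png",im); pickle.dump((s,env.get_calibration("wrist")),open("w1.pkl","wb"))
E
```

```text
clock: 1.65
eef_pos: [0.5775, -0.3777, 0.3314]
eef_rot: [1.0, -0.003, -0.0, 0.0]
ft_force: [-0.3, -0.1, 0.6]
gripper_width: 0.0855
grasp_force: 0.0
t 1.65 p [ 0.5775 -0.3777  0.3314] yaw/tilt [-0.33  0.01 -0.04] F [-0.3 -0.1  0.6] w 0.0855 gf 0.0 q [-0.66  0.41  0.93 -0.    1.81  0.92]
```

View pics/w1.png

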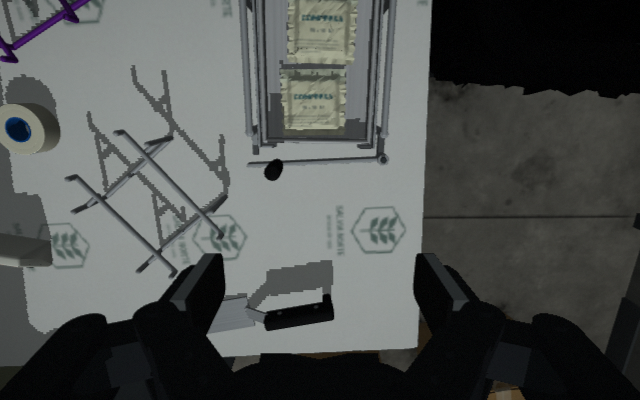

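```bash
python3 - <<'E'
from h import *
import pickle
np.set_printoptions(suppress=True,precision=4)
s,_=pickle.load(open("w1.pkl","rb")); W=cam("wrist",s)
im=cv2.imread("pics/w1.png"); g=cv2.cvtColor(im,6)
L=cv2.createLineSegmentDetector().detect(g[:185,225:420])[0][:,0]+[225,0,225,0]
for l in L:
    if np.hypot(l[2]-l[0],l[3]-l[1])>35:
        o=[l.round(1)]
        for z in(.085,.101,.111):
            P=onz(W,l.reshape(2,2),z); d=P[1]-P[0]; o+=[P[:,:2].round(3).tolist(),round(float(np.degrees(np.arctan2(d[1],d[0])))%180,1)]
        print(*o)
P=onz(W,[(384,158),(249,164)],.099);print(P)
print("knob top",onz(W,[(275,166)],.138),onz(W,[(275,168)],.130))
a=cv2.resize(im[0:200,225:415],None,fx=4,fy=3.0*4/4,interpolation=2) 
cv2.imwrite("pics/w1c.png",cv2.resize(im[0:190,225:415],None,fx=3.1,fy=3.1,interpolation=2))
E
```

```text
[276.8 159.6 373.2 155.6] [[0.595, -0.336], [0.598, -0.431]] 92.1 [[0.598, -0.338], [0.601, -0.428]] 92.1 [[0.599, -0.339], [0.603, -0.427]] 92.1
[285.6 129.  335.6 128.3] [[0.624, -0.346], [0.625, -0.394]] 90.5 [[0.626, -0.347], [0.626, -0.393]] 90.5 [[0.627, -0.348], [0.627, -0.392]] 90.5
[283.1  62.7 345.6  63.6] [[0.683, -0.345], [0.682, -0.402]] 89.0 [[0.682, -0.347], [0.681, -0.401]] 89.0 [[0.681, -0.348], [0.68, -0.4]] 89.0
[364.4 141.1 284.4 140.6] [[0.612, -0.422], [0.613, -0.344]] 89.3 [[0.614, -0.419], [0.615, -0.346]] 89.3 [[0.616, -0.418], [0.617, -0.347]] 89.3
[264.4   0.6 268.3 135.6] [[0.733, -0.331], [0.618, -0.329]] 178.8 [[0.729, -0.333], [0.62, -0.331]] 178.8 [[0.727, -0.335], [0.621, -0.333]] 178.8
[246.7   9.3 252.5 123.2] [[0.727, -0.315], [0.63, -0.314]] 179.2 [[0.723, -0.319], [0.631, -0.317]] 179.2 [[0.721, -0.321], [0.632, -0.319]] 179.2
[364.8 120.6 369.5  19.4] [[0.632, -0.421], [0.718, -0.422]] 179.4 [[0.633, -0.419], [0.715, -0.42]] 179.4 [[0.634, -0.418], [0.713, -0.419]] 179.4
[380.1 124.3 387.5  10.6] [[0.628, -0.436], [0.725, -0.438]] 179.1 [[0.629,
[... 1551 characters left out ...]
5  53.1 345.   11.9] [[0.691, -0.4], [0.724, -0.401]] 178.7 [[0.689, -0.399], [0.721, -0.4]] 178.7 [[0.688, -0.398], [0.718, -0.399]] 178.7
[390.8   5.6 382.8 128.2] [[0.729, -0.44], [0.625, -0.439]] 179.2 [[0.725, -0.437], [0.626, -0.436]] 179.2 [[0.723, -0.435], [0.627, -0.434]] 179.2
[249.8 125.7 244.9  33.1] [[0.628, -0.311], [0.708, -0.312]] 179.2 [[0.629, -0.315], [0.705, -0.316]] 179.2 [[0.63, -0.317], [0.703, -0.318]] 179.2
[303.1 135.1 353.2 137.2] [[0.618, -0.362], [0.616, -0.411]] 87.2 [[0.62, -0.363], [0.618, -0.409]] 87.2 [[0.621, -0.364], [0.619, -0.408]] 87.2
[[ 0.5982 -0.4388  0.099 ]
 [ 0.5931 -0.3111  0.099 ]]
knob top [[ 0.5991 -0.3411  0.138 ]] [[ 0.5957 -0.3399  0.13  ]]
```

View pics/w1c.png

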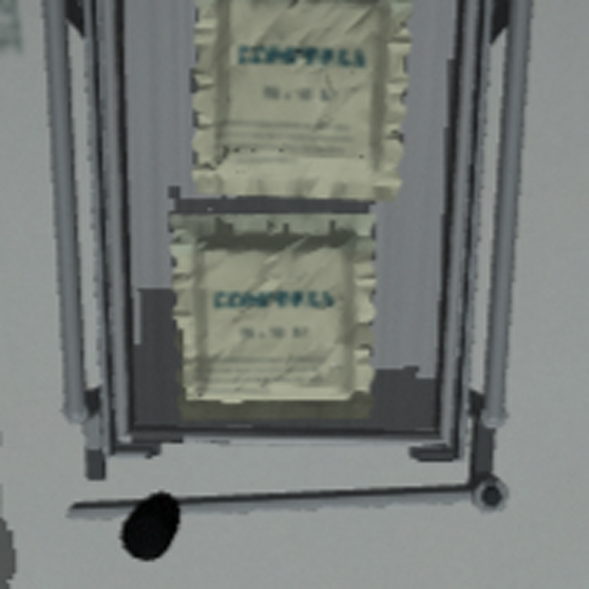

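```bash
python3 - <<'E'
from h import *
rows((.593,-.339,.24,1),(.593,-.339,.181,1))
E
```

```text
[0.051, -0.129, 0.305] [0.0, -0.0, -0.015]
[0.05, -0.129, 0.502] [0.0, -0.0, -0.015]
```

```bash
python3 -m jog '[[[0.05,-0.129,0.3],[0,0,-0.015],0],[[0.05,-0.129,0.3],[0,0,-0.015],0],[[0.05,-0.129,0.5],[0,0,-0.015],0],[[0.05,-0.129,0.5],[0,0,-0.015],0],[[0.05,-0.129,0.5],[0,0,-0.015],0]]' 20; python3 -c "
from h import *
st()"
```

```text
clock: 2.33
eef_pos: [0.5947, -0.3387, 0.1836]
eef_rot: [1.0, 0.009, 0.001, 0.001]
ft_force: [-0.3, -1.0, 1.0]
gripper_width: 0.0857
grasp_force: 0.0
t 2.325 p [ 0.5947 -0.3387  0.1836] yaw/tilt [ 1.06 -0.16 -0.13] F [-0.3 -1.   1. ] w 0.0857 gf 0.0 q [-0.6   0.43  1.19 -0.    1.52  0.95]
```

Close on the knob.

```bash
python3 -m jog '[[[0,0,0.005],[0,0,0],1],[[0,0,0.005],[0,0,0],1],[[0,0,0.005],[0,0,0],1],[[0,0,0.005],[0,0,0],1],[[0,0,0.005],[0,0,0],1]]' 30; python3 -c "
from h import *
st()
import numpy as np
h=np.array([.5965,-.4387])
k=env.sense()['eef_pos'][:2]; print(np.hypot(*(k-h)))
# relative arc about hinge from current angle
a0=np.arctan2(k[1]-h[1],k[0]-h[0]); r=np.hypot(*(k-h)); print(np.degrees(a0))
T=[]
for d in (12,24,36,48,60,72,84,96,106,112):
    a=a0+np.radians(d); T.append((h[0]+r*np.cos(a),h[1]+r*np.sin(a),.183,1+d*.85))
rows(*T)"
```

```text
clock: 2.95
eef_pos: [0.5947, -0.338, 0.18]
eef_rot: [1.0, 0.01, 0.0, 0.001]
ft_force: [0.2, -1.7, 1.8]
gripper_width: 0.013
grasp_force: 29.3
t 2.95 p [ 0.5947 -0.338   0.18  ] yaw/tilt [ 1.12 -0.05 -0.09] F [ 0.2 -1.7  1.8] w 0.013 gf 29.322289550327696 q [-0.6   0.43  1.19 -0.    1.51  0.95]
0.10075774945011282
91.00291165798242
[-0.07, 0.007, -0.01] [0.001, -0.001, -0.117]
[-0.137, 0.029, -0.01] [0.001, -0.0, -0.236]
[-0.198, 0.064, -0.01] [0.001, -0.0, -0.355]
[-0.25, 0.111, -0.01] [0.001, -0.0, -0.473]
[-0.291, 0.167, -0.01] [0.001, -0.0, -0.592]
[-0.32, 0.231, -0.01] [0.001, 0.0, -0.711]
[-0.335, 0.3, -0.01] [0.001, 0.0, -0.829]
[-0.335, 0.37, -0.01] [0.001, 0.0, -0.948]
[-0.324, 0.428, -0.01] [0.001, 0.0, -1.047]
[-0.312, 0.461, -0.009] [0.001, 0.0, -1.106]
```

```bash
python3 -m jog '[[[-0.035,0.002,0],[0,0,-0.05],1],[[-0.07,0.007,0],[0,0,-0.1],1],[[-0.104,0.016,0],[0,0,-0.15],1],[[-0.137,0.029,0],[0,0,-0.2],1],[[-0.168,0.045,0],[0,0,-0.25],1],[[-0.198,0.064,0],[0,0,-0.3],1],[[-0.225,0.086,0],[0,0,-0.35],1],[[-0.25,0.111,0],[0,0,-0.4],1],[[-0.272,0.138,0],[0,0,-0.45],1],[[-0.291,0.167,0],[0,0,-0.5],1]]'; python3 -c "
from h import *
st()
import numpy as np
h=np.array([.5965,-.4387])
k=env.sense()['eef_pos'][:2]
a0=np.arctan2(k[1]-h[1],k[0]-h[0]); r=np.hypot(*(k-h)); print(np.degrees(a0),r)
r=.1
T=[]
for d in (157,163,169,175,181,187,193,199,203,205):
    a=np.radians(d); T.append((h[0]+r*np.cos(a),h[1]+r*np.sin(a),.181,1+(d-91)*.72))
rows(*T)"
```

```text
clock: 4.2
eef_pos: [0.5092, -0.3888, 0.18]
eef_rot: [0.926, 0.377, 0.001, 0.0]
ft_force: [2.7, 1.0, 1.7]
gripper_width: 0.0133
grasp_force: 29.4
t 4.2 p [ 0.5092 -0.3888  0.18  ] yaw/tilt [44.33 -0.14 -0.09] F [2.7 1.  1.7] w 0.0133 gf 29.43641997902887 q [-0.74  0.34  1.32  0.    1.48  0.06]
150.2426695596146 0.10058860476188572
[-0.037, 0.015, -0.003] [0.001, -0.002, -0.049]
[-0.068, 0.03, -0.003] [0.001, -0.002, -0.099]
[-0.098, 0.048, -0.003] [0.001, -0.002, -0.149]
[-0.125, 0.07, -0.003] [0.001, -0.001, -0.2]
[-0.151, 0.094, -0.003] [0.001, -0.001, -0.25]
[-0.173, 0.12, -0.003] [0.001, -0.001, -0.3]
[-0.193, 0.149, -0.003] [0.001, -0.001, -0.35]
[-0.209, 0.18, -0.003] [0.001, -0.001, -0.401]
[-0.219, 0.201, -0.003] [0.002, -0.001, -0.434]
[-0.223, 0.212, -0.003] [0.002, -0.001, -0.451]
```

```bash
python3 -m jog '[[[-0.037,0.015,0],[0,0,-0.05],1],[[-0.068,0.03,0],[0,0,-0.1],1],[[-0.098,0.048,0],[0,0,-0.15],1],[[-0.125,0.07,0],[0,0,-0.2],1],[[-0.151,0.094,0],[0,0,-0.25],1],[[-0.173,0.12,0],[0,0,-0.3],1],[[-0.193,0.149,0],[0,0,-0.35],1],[[-0.209,0.18,0],[0,0,-0.4],1],[[-0.217,0.196,0],[0,0,-0.43],1],[[-0.217,0.196,0],[0,0,-0.43],1]]'; python3 -m jog '[[[0,0,0],[0,0,0],0.8],[[0,0,0],[0,0,0],0.6],[[0,0,0],[0,0,0],0.4],[[0,0,-0.1],[0,0,0],0.2],[[0,0,-0.3],[0,0,0],0],[[0,0,-0.4],[0,0,0],0],[[0,0,-0.4],[0,0,0],0]]'; python3 -c "
from h import *
st()"
```

```text
clock: 5.45
eef_pos: [0.5032, -0.476, 0.18]
eef_rot: [0.76, 0.65, 0.001, -0.0]
ft_force: [1.7, 2.9, 2.9]
gripper_width: 0.013
grasp_force: 30.9
clock: 6.32
eef_pos: [0.5029, -0.4776, 0.3042]
eef_rot: [0.76, 0.65, -0.0, 0.004]
ft_force: [-0.2, -0.5, -0.4]
gripper_width: 0.0852
grasp_force: 0.0
t 6.325 p [ 0.5029 -0.4776  0.3042] yaw/tilt [81.04  0.32 -0.37] F [-0.2 -0.5 -0.4] w 0.0852 gf 0.0 q [-0.84  0.41  0.98 -0.    1.75 -0.68]
```

```bash
python3 -c "
from h import *
rows((.385,-.345,.25,100))"
```

```text
[0.376, -0.458, 0.176] [0.004, 0.004, -0.221]
```

```bash
python3 -m jog '[[[0.37,-0.45,0.1],[0,0,-0.22],0],[[0.37,-0.45,0.1],[0,0,-0.22],0],[[0.37,-0.45,0.1],[0,0,-0.22],0],[[0.376,-0.458,0.18],[0,0,-0.22],0],[[0.376,-0.458,0.18],[0,0,-0.22],0],[[0.376,-0.458,0.18],[0,0,-0.22],0]]'; python3 - <<'E'
from h import *
np.set_printoptions(suppress=True,precision=4)
s=st(); im=env.camera("wrist"); cv2.imwrite("pics/w2.png",im); W=cam("wrist",s)
print("expected handle px",proj(W,[[.3621,-.3021,.042],[.3758,-.3946,.042],[.371,-.3455,.042]]),"tip",proj(W,[[.3384,-.1797,.0]]))
g=cv2.cvtColor(im,6)
L=cv2.createLineSegmentDetector().detect(g)[0][:,0]
for l in L:
    if np.hypot(l[2]-l[0],l[3]-l[1])>40:
        P=onz(W,l.reshape(2,2),.0025);Q=onz(W,l.reshape(2,2),.042); d=P[1]-P[0]
        if abs(P[:,0].mean()-.35)<.08: print(l.round(0),P[:,:2].round(4).tolist(),Q[:,:2].round(4).tolist(),round(float(np.degrees(np.arctan2(d[1],d[0])))%180,1))
E
```

```text
clock: 7.08
eef_pos: [0.3844, -0.3443, 0.245]
eef_rot: [0.643, 0.766, -0.0, -0.0]
ft_force: [0.3, -0.5, 0.2]
gripper_width: 0.0853
grasp_force: 0.0
t 7.075 p [ 0.3844 -0.3443  0.245 ] yaw/tilt [99.96 -0.03  0.03] F [ 0.3 -0.5  0.2] w 0.0853 gf 0.0 q [-0.84  0.03  1.55 -0.    1.56 -1.01]
expected handle px [[300.0481 134.8812]
 [298.9722 237.8852]
 [302.3112 186.1611]] tip [[297.8918 -19.7553]]
[226. 289. 206. 335.] [[0.3068, -0.4876], [0.2887, -0.5528]] [[0.3151, -0.4602], [0.2993, -0.5171]] 74.5
[312. 126. 314. 234.] [[0.3708, -0.2961], [0.3912, -0.4059]] [[0.371, -0.2928], [0.3888, -0.3888]] 100.5
[218. 313. 431. 336.] [[0.3004, -0.5205], [0.5466, -0.5084]] [[0.3095, -0.4889], [0.5246, -0.4783]] 2.8
[294. 234. 290. 106.] [[0.371, -0.4095], [0.3474, -0.2818]] [[0.3712, -0.3919], [0.3505, -0.2803]] 100.5
[217.   7. 215.  79.] [[0.2733, -0.212], [0.2764, -0.2709]] [[0.2858, -0.2194], [0.2885, -0.2708]] 93.0
[215.  81. 213. 141.] [[0.2763, -0.272], [0.2792, -0.3266]] [[0.2885, -0.2717], [0.291, -0.3195]] 93.0
[213. 142. 210. 251.] [[0.279, -0.3278], [0.285, -0.4438]] [[0.2908, -0.3205], [0.296, -0.4218]] 92.9
[272. 351. 320. 358.] [[0.3676, -0.5621], [0.4247, -0.5624]] [[0.3682, -0.5252], [0.4182, -0.5255]] 179.7
[205. 335. 232. 372.] [[0.2883, -0.5527], [0.3243, -0.6004]] [[0.2989, -0.517], [0.3304, -0.5587]] 127.1
[185. 298. 214. 254.] [[0.2621, -0.5076], [0.2902, -0.4473]] [[0.2761, -0.4776], [0.3006, -0.4249]] 65.0
[329. 101. 329.   1.] [[0.3824, -0.271], [0.3669, -0.1908]] [[0.3811, -0.2709], [0.3676, -0.2008]] 100.9
[276. 102. 270.   1.] [[0.3334, -0.2808], [0.3176, -0.1994]] [[0.3384, -0.2795], [0.3246, -0.2083]] 101.0
[234. 369. 240. 318.] [[0.3255, -0.5968], [0.3255, -0.5226]] [[0.3315, -0.5556], [0.3315, -0.4907]] 90.0
[243. 319. 237. 367.] [[0.3295, -0.5236], [0.3292, -0.5925]] [[0.3349, -0.4916], [0.3347, -0.5518]] 89.8
```

View pics/w2.png

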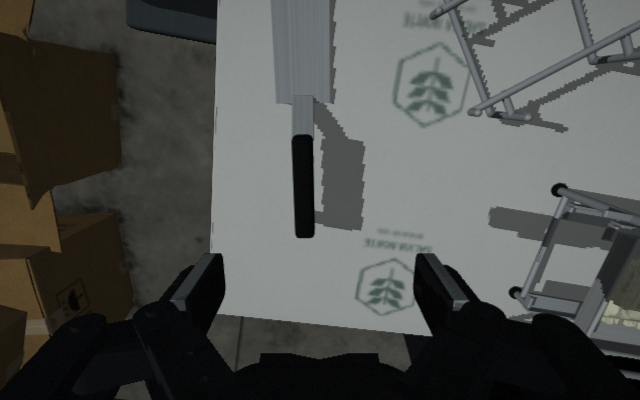

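```bash
python3 -c "
from h import *
rows((.3712,-.345,.084,100.7))"; 
```

```text
[0.007, -0.044, 0.539] [0.0, 0.0, -0.009]
```

```bash
python3 -m jog '[[[0.007,-0.044,0.2],[0,0,-0.009],0],[[0.007,-0.044,0.4],[0,0,-0.009],0],[[0.007,-0.044,0.539],[0,0,-0.009],0],[[0.007,-0.044,0.539],[0,0,-0.009],0],[[0.007,-0.044,0.539],[0,0,-0.009],0.5],[[0.007,-0.044,0.539],[0,0,-0.009],1],[[0.007,-0.044,0.539],[0,0,-0.009],1],[[0.007,-0.044,0.539],[0,0,-0.009],1],[[0.007,-0.044,0.539],[0,0,-0.009],1],[[0.007,-0.044,0.539],[0,0,-0.009],1]]' 110; python3 -c "
from h import *
st()
rows((.3712,-.345,.22,100.7),(.3712,-.345,.30,40),(.42,-.375,.30,-.9),(.42,-.375,.22,-.9))"
```

```text
clock: 8.38
eef_pos: [0.3715, -0.345, 0.0853]
eef_rot: [0.638, 0.77, -0.0, 0.001]
ft_force: [-0.7, 0.4, 6.8]
gripper_width: 0.0165
grasp_force: 108.1
t 8.375 p [ 0.3715 -0.345   0.0853] yaw/tilt [ 1.0075e+02  1.6000e-01 -7.0000e-02] F [-0.7  0.4  6.8] w 0.0165 gf 108.09836268424988 q [-0.86  0.14  1.76 -0.    1.23 -1.05]
[-0.001, -0.0, -0.449] [0.001, 0.002, 0.001]
[-0.002, -0.0, -0.716] [0.002, 0.001, 0.707]
[-0.13, 0.141, -0.715] [0.002, 0.001, 1.183]
[-0.13, 0.141, -0.448] [0.002, 0.001, 1.183]
```

```bash
python3 -m jog '[[[0,0,-0.1],[0,0,0],1],[[0,0,-0.3],[0,0,0],1],[[0,0,-0.5],[0,0,0.05],1],[[-0.03,0.03,-0.6],[0,0,0.15],1],[[-0.05,0.05,-0.65],[0,0,0.25],1],[[-0.07,0.07,-0.65],[0,0,0.36],1],[[-0.09,0.1,-0.65],[0,0,0.47],1],[[-0.11,0.12,-0.65],[0,0,0.58],1],[[-0.13,0.141,-0.65],[0,0,0.69],1],[[-0.13,0.141,-0.65],[0,0,0.8],1]]'; python3 - <<'E'
from h import *
st()
rows((.4135,-.3723,.22,-.9))
E
```

```text
clock: 9.62
eef_pos: [0.4198, -0.3746, 0.2775]
eef_rot: [0.962, 0.273, -0.0, -0.001]
ft_force: [0.5, 0.4, -1.4]
gripper_width: 0.0163
grasp_force: 107.5
t 9.625 p [ 0.4198 -0.3746  0.2775] yaw/tilt [3.169e+01 2.000e-02 1.100e-01] F [ 0.5  0.4 -1.4] w 0.0163 gf 107.50293016433716 q [-0.83  0.12  1.38  0.    1.64  0.19]
[-0.014, -0.017, 0.192] [-0.001, 0.001, 0.379]
```

```bash
python3 -m jog '[[[-0.01,-0.01,0.05],[0,0,0.1],1],[[-0.014,-0.017,0.1],[0,0,0.2],1],[[-0.014,-0.017,0.15],[0,0,0.3],1],[[-0.014,-0.017,0.19],[0,0,0.379],1],[[-0.014,-0.017,0.19],[0,0,0.379],1],[[-0.014,-0.017,0.19],[0,0,0.379],1]]'; python3 - <<'E'
from h import *
np.set_printoptions(suppress=True,precision=4)
s=st(); a=env.camera("top");b=env.camera("side");c=env.camera("wrist")
for n,i in(("top3",a),("side3",b),("w3",c)): cv2.imwrite(f"pics/{n}.png",i)
T,S=cam("top"),cam("side"); p=s["eef_pos"];z=p[2]-.085
q=np.array([[p[0]+x*np.cos(-.0157)-y*np.sin(-.0157),p[1]+y+x*-.0157,z] for x,y in((70,25),(70,-25),(160,25),(160,-25),(170,21),(170,-21)) for x,y in[(x/1e3,y/1e3)]])
A=proj(T,q);B=proj(S,q);print(A.round(1).tolist());print(B.round(1).tolist())
ca=a[int(A[:,1].min())-20:int(A[:,1].max())+20,int(A[:,0].min())-25:int(A[:,0].max())+25]
cb=b[int(B[:,1].min())-20:int(B[:,1].max())+20,int(B[:,0].min())-25:int(B[:,0].max())+25]
for n,i,Q,im in((1,ca,A,a),(2,cb,B,b)):
    o=np.array([int(Q[:,0].min())-25,int(Q[:,1].min())-20]);print(o)
h=max(ca.shape[0],cb.shape[0]); f=lambda i:cv2.copyMakeBorder(i,0,h-i.shape[0],0,0,0)
m=np.hstack([f(ca),f(cb)]);k=min(790/m.shape[1],590/m.shape[0]);print(m.shape,ca.shape,k);cv2.imwrite("pics/m3.png",cv2.resize(m,None,fx=k,fy=k,interpolation=2))
E
```

```text
clock: 10.38
eef_pos: [0.4134, -0.3726, 0.2219]
eef_rot: [1.0, -0.004, 0.0, 0.0]
ft_force: [-0.2, -0.1, -1.5]
gripper_width: 0.0162
grasp_force: 107.5
t 10.375 p [ 0.4134 -0.3726  0.2219] yaw/tilt [-0.49 -0.   -0.  ] F [-0.2 -0.1 -1.5] w 0.0162 gf 107.46365904808044 q [-0.84  0.13  1.49 -0.    1.52  0.74]
[[382.2, 228.6], [403.0, 229.2], [382.6, 191.7], [403.1, 192.4], [384.3, 187.7], [401.5, 188.3]]
[[256.5, 165.4], [238.4, 163.4], [249.2, 193.6], [230.4, 191.4], [246.8, 196.7], [230.9, 194.9]]
[357 167]
[205 143]
(82, 147, 3) (82, 71, 3) 5.374149659863946
```

View pics/m3.png

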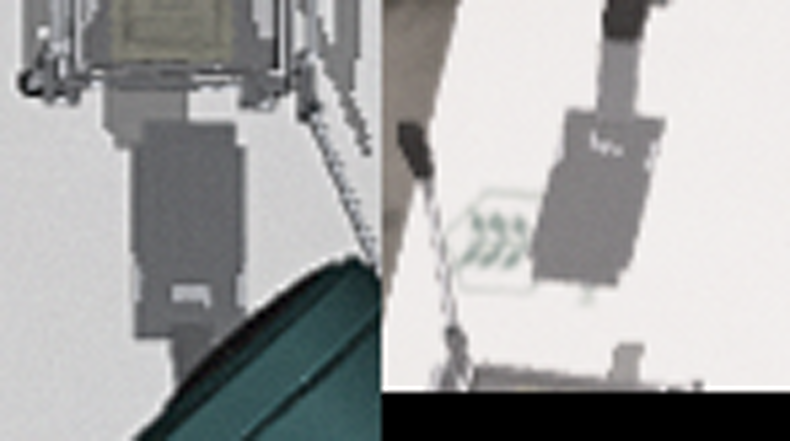

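```bash
python3 - <<'E'
from h import *
np.set_printoptions(suppress=True,precision=4)
T,S=cam("top"),cam("side")
print(tri(T,[(392.9,189.6)],S,[(240.9,195.3)]), "rear (top left/right edge px)", tri(T,[(357+188/5.374,167+336/5.374-.5)],S,[(248.6,163.9)]))
a=cv2.imread("pics/top3.png")
# subpixel blade edge columns in top & side
g=cv2.cvtColor(a,6).astype(int)
for r in(195,205,215,222): print(r,g[r,378:410].tolist())
b=cv2.cvtColor(cv2.imread("pics/side3.png"),6).astype(int)
for r in(170,178,186,192): print(r,b[r,228:264].tolist())
print("side col",[ (c,b[188:200,c].tolist()) for c in (236,240,244)])
print("top col",[ (c,g[184:196,c].tolist()) for c in (388,393,398)])
E
```

```text
[[ 0.5796 -0.3735  0.1336]] rear (top left/right edge px) [[ 0.4828 -0.371   0.1388]]
195 [207, 205, 216, 142, 94, 100, 105, 97, 100, 103, 103, 101, 100, 101, 100, 106, 100, 100, 101, 104, 102, 101, 97, 88, 137, 203, 212, 207, 209, 207, 204, 206]
205 [207, 210, 222, 135, 93, 100, 102, 102, 98, 99, 103, 101, 102, 102, 101, 103, 99, 102, 102, 101, 99, 106, 100, 94, 143, 203, 206, 208, 205, 206, 205, 206]
215 [207, 209, 214, 190, 116, 94, 103, 106, 100, 101, 101, 102, 98, 102, 100, 101, 101, 104, 101, 100, 105, 103, 100, 95, 134, 203, 212, 206, 208, 204, 205, 206]
222 [204, 208, 211, 182, 172, 120, 98, 106, 104, 103, 98, 163, 170, 151, 160, 161, 162, 174, 119, 100, 103, 104, 97, 163, 179, 206, 211, 213, 224, 170, 77, 15]
170 [237, 236, 236, 238, 238, 237, 237, 238, 237, 222, 196, 129, 129, 128, 131, 139, 174, 179, 200, 173, 167, 161, 130, 130, 127, 131, 140, 202, 203, 238, 238, 237, 238, 238, 238, 239]
178 [220, 220, 220, 223, 227, 224, 223, 185, 130, 128, 131, 131, 131, 130, 130, 131, 129, 128, 131, 131, 131, 127, 129, 131, 133, 134, 170, 238, 238, 237, 238, 238, 239, 237, 237, 239]
186 [206, 213, 191, 189, 212, 154, 132, 132, 130, 132, 132, 132, 131, 129, 132, 129, 130, 132, 129, 128, 129, 132, 132, 130, 155, 239, 238, 238, 239, 239, 239, 239, 238, 239, 239, 239]
192 [185, 197, 221, 235, 232, 154, 131, 129, 130, 133, 127, 128, 127, 132, 126, 130, 127, 127, 129, 127, 131, 136, 152, 221, 238, 239, 239, 239, 239, 238, 239, 238, 238, 239, 238, 239]
side col [(236, [129, 133, 131, 132, 130, 128, 138, 204, 238, 238, 238, 238]), (240, [129, 129, 132, 128, 127, 132, 132, 175, 227, 238, 237, 236]), (244, [133, 128, 129, 130, 127, 131, 130, 137, 182, 221, 221, 227])]
top col [(388, [124, 129, 126, 129, 129, 111, 101, 102, 102, 99, 103, 103]), (393, [207, 214, 214, 212, 220, 166, 105, 97, 100, 103, 102, 106]), (398, [209, 207, 208, 209, 217, 167, 105, 96, 102, 98, 102, 102])]
```

```bash
python3 - <<'E'
from h import *
np.set_printoptions(suppress=True,precision=4)
T,S=cam("top"),cam("side")
g=cv2.cvtColor(cv2.imread("pics/top3.png"),6).astype(int);b=cv2.cvtColor(cv2.imread("pics/side3.png"),6).astype(int)
for c in(383,384,385,386,387): print(c,g[222:236,c].tolist())
for c in(241,242,243,253,254,255): print(c,b[158:172,c].tolist())
print(tri(T,[(392.9,189.06)],S,[(240.9,195.2)]))
E
```

```text
383 [120, 98, 93, 96, 98, 96, 97, 85, 171, 209, 211, 206, 208, 205]
384 [98, 105, 104, 104, 105, 105, 104, 93, 177, 209, 210, 207, 209, 211]
385 [106, 104, 105, 104, 105, 108, 102, 93, 174, 209, 211, 208, 209, 209]
386 [104, 105, 105, 101, 106, 103, 100, 90, 177, 208, 213, 209, 210, 210]
387 [103, 103, 105, 107, 102, 105, 102, 97, 182, 219, 218, 217, 212, 211]
241 [238, 237, 237, 237, 223, 168, 129, 130, 130, 131, 129, 130, 128, 133]
242 [237, 237, 237, 237, 231, 186, 130, 129, 129, 131, 134, 129, 131, 131]
243 [237, 237, 237, 237, 229, 189, 128, 131, 130, 137, 144, 141, 139, 132]
253 [237, 239, 237, 239, 237, 232, 190, 129, 132, 131, 130, 131, 131, 131]
254 [237, 236, 237, 238, 239, 236, 208, 132, 132, 127, 132, 137, 140, 140]
255 [237, 238, 237, 238, 238, 239, 212, 132, 132, 131, 129, 169, 202, 198]
[[ 0.5805 -0.3731  0.1358]]
```

```bash
python3 - <<'E'
from h import *
np.set_printoptions(suppress=True,precision=4)
T,S=cam("top"),cam("side")
print(tri(T,[(392.7,230.0)],S,[(248.3,163.6)]))
st(); rows((.4135,-.3723,.1605,-.9),(.4235,-.3723,.1605,-.9))
E
```

```text
[[ 0.4806 -0.3729  0.1368]]
t 10.525 p [ 0.4136 -0.3728  0.2225] yaw/tilt [-0.54 -0.05 -0.06] F [-0.  -0.7 -1.4] w 0.0163 gf 107.46252536773682 q [-0.84  0.13  1.48 -0.    1.52  0.74]
[-0.001, -0.002, 0.207] [0.001, -0.001, 0.004]
[0.033, -0.002, 0.207] [0.001, -0.001, 0.004]
```

```bash
python3 -m jog '[[[0,-0.002,0.08],[0,0,0.004],1],[[0,-0.002,0.16],[0,0,0.004],1],[[0,-0.002,0.222],[0,0,0.004],1],[[0,-0.002,0.222],[0,0,0.004],1],[[0,-0.002,0.222],[0,0,0.004],1]]'; python3 - <<'E'
from h import *
st(); rows((.4135+.123,-.3742,.156,-.9))
im=env.camera("side"); cv2.imwrite("pics/side4.png",im)
S=cam("side"); print(proj(S,[[.5835,-.375,.07],[.6135,-.375,.085]]))
E
```

```text
clock: 11.15
eef_pos: [0.4139, -0.3724, 0.1561]
eef_rot: [1.0, -0.008, 0.001, 0.001]
ft_force: [-0.1, -0.5, -1.6]
gripper_width: 0.0162
grasp_force: 107.5
t 11.15 p [ 0.4139 -0.3724  0.1561] yaw/tilt [-0.92 -0.07 -0.08] F [-0.1 -0.5 -1.6] w 0.0162 gf 107.4634838104248 q [-0.83  0.18  1.57 -0.    1.39  0.75]
[0.409, -0.001, 0.001] [0.001, -0.001, -0.0]
[[243.02121281 208.44575687]
 [239.75540048 215.4802853 ]]
```

Insert slowly, watching force.

```bash
python3 -m jog '[[[0.05,0,0],[0,0,0],1],[[0.1,0,0],[0,0,0],1],[[0.15,0,0],[0,0,0],1],[[0.2,0,0],[0,0,0],1],[[0.2,0,0],[0,0,0],1]]'; python3 -m jog '[[[0.04,0,0],[0,0,0],1],[[0.08,0,0],[0,0,0],1],[[0.12,0,0],[0,0,0],1],[[0.16,0,0],[0,0,0],1],[[0.208,0,0],[0,0,0],1],[[0.208,0,0],[0,0,0],1]]';  python3 - <<'E'
from h import *
st(); rows((.4135+.123,-.3742,.170,-.9))
E
```

```text
clock: 11.82
eef_pos: [0.4747, -0.3727, 0.1549]
eef_rot: [1.0, -0.007, -0.0, 0.0]
ft_force: [-0.6, 0.7, -1.6]
gripper_width: 0.0165
grasp_force: 107.5
clock: 12.58
eef_pos: [0.5369, -0.3738, 0.155]
eef_rot: [1.0, -0.008, 0.0, 0.0]
ft_force: [0.4, 0.2, -1.9]
gripper_width: 0.0163
grasp_force: 107.5
t 12.575 p [ 0.5369 -0.3738  0.155 ] yaw/tilt [-0.87 -0.01 -0.01] F [ 0.4  0.2 -1.9] w 0.0163 gf 107.46173143386841 q [-0.69  0.38  1.31  0.    1.45  0.89]
[-0.001, 0.001, -0.05] [0.0, -0.0, 0.0]
```

```bash
python3 -m jog '[[[0,0,-0.015],[0,0,0],1],[[0,0,-0.03],[0,0,0],1],[[0,0,-0.04],[0,0,0],1],[[0,0,-0.048],[0,0,0],1],[[0,0,-0.056],[0,0,0],1],[[0,0,-0.064],[0,0,0],1],[[0,0,-0.072],[0,0,0],1],[[0,0,-0.08],[0,0,0],1],[[0,0,-0.09],[0,0,0],1],[[0,0,-0.1],[0,0,0],1]]'; python3 -m jog '[[[0,0,-0.01],[0,0,0],1],[[0,0,-0.02],[0,0,0],1],[[0,0,-0.02],[0,0,0],1],[[0,0,-0.02],[0,0,0],1]]'; python3 - <<'E'
from h import *
s=st(); print(s["torque"].round(2))
np.set_printoptions(suppress=True,precision=4)
for n in("top","side","wrist"): cv2.imwrite(f"pics/{n}5.png",env.camera(n))
a=cv2.imread("pics/w1.png")
T,S=cam("top"),cam("side")
# tray pack centres / print mask: pack beige centroids in top & side
def packs(im,C,z):
    h=cv2.cvtColor(im,40); m=cv2.inRange(h,(15,35,60),(40,140,255)); m=cv2.morphologyEx(m,cv2.MORPH_CLOSE,np.ones((2,2),np.uint8))
    n,l,st_,c=cv2.connectedComponentsWithStats(m)
    P=onz(C,c,z); return [(c[i].round(1).tolist(),int(st_[i,4]),P[i,:2].round(4).tolist()) for i in range(1,n) if st_[i,4]>120 and abs(P[i,0]-.66)<.09 and abs(P[i,1]+.375)<.08]
for k,z in((0,.1),(5,.117)):
    print(k,"top",packs(cv2.imread(f"pics/top{k}.png"),T,z)); print(k,"side",packs(cv2.imread(f"pics/side{k}.png"),S,z))
E
```

```text
clock: 13.82
eef_pos: [0.5353, -0.3738, 0.1848]
eef_rot: [1.0, -0.008, -0.001, -0.0]
ft_force: [-1.8, -0.0, -5.2]
gripper_width: 0.0163
grasp_force: 107.3
clock: 14.32
eef_pos: [0.5354, -0.3738, 0.1908]
eef_rot: [1.0, -0.008, -0.001, -0.0]
ft_force: [-3.4, 0.3, -6.8]
gripper_width: 0.0161
grasp_force: 107.4
t 14.325 p [ 0.5354 -0.3738  0.1908] yaw/tilt [-0.93  0.08  0.02] F [-3.4  0.3 -6.8] w 0.0161 gf 107.38643646240234 q [-0.7   0.36  1.27 -0.    1.51  0.89]
[0.03 1.46 0.06]
0 top []
0 side []
5 top []
5 side []
```

```bash
python3 - <<'E'
import cv2,numpy as np
s=cv2.imread("pics/side5.png")[180:280,200:285]; t=cv2.imread("pics/top5.png")[118:198,350:430]; w=cv2.imread("pics/wrist5.png")
S=cv2.resize(s,(400,470),interpolation=2);T=cv2.resize(t,(400,400),interpolation=2)
# left column: side + (wrist small) ; right: top
W=cv2.resize(w[0:300,150:490],(400,190*1+10)); 
L=np.vstack([S,np.zeros((130,400,3),np.uint8)]);Rr=np.vstack([T,W])
cv2.imwrite("pics/m5.png",np.hstack([L,Rr])[:600])
E
```

```text
(no output)
```

View pics/m5.png

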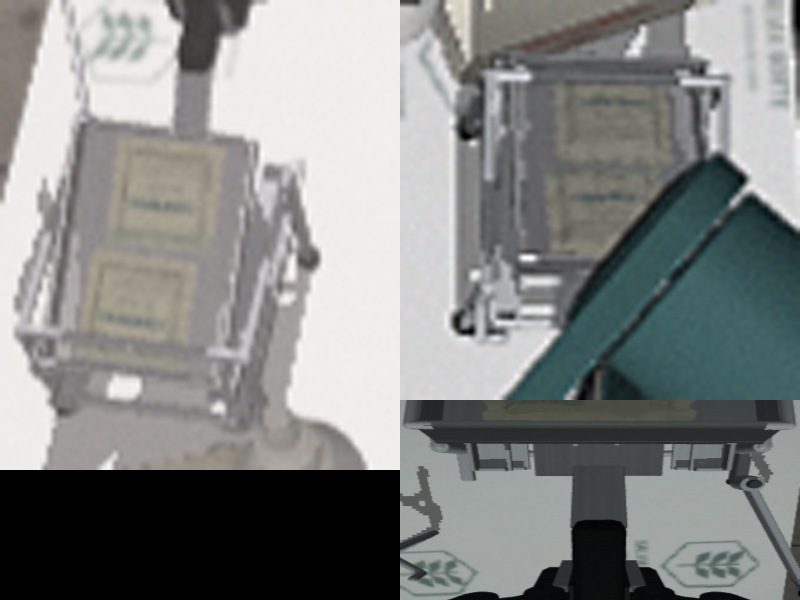

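The picture shows the tray nose-up: its front is raised above the side rails while its rear is caught under the back top rail at about (235,258) in the side view, with both packs still in it. I'll lower it and check for slip in the grip.

```bash
python3 -m jog '[[[0,0,0.015],[0,0,0],1],[[0,0,0.03],[0,0,0],1],[[0,0,0.045],[0,0,0],1],[[0,0,0.06],[0,0,0],1],[[0,0,0.06],[0,0,0],1]]'; python3 -m jog '[[[0,0,0.015],[0,0,0],1],[[0,0,0.03],[0,0,0],1],[[0,0,0.045],[0,0,0],1],[[0,0,0.045],[0,0,0],1]]'; python3 - <<'E'
from h import *
s=st(); print(s["torque"].round(2))
for n in("top","side","wrist"): cv2.imwrite(f"pics/{n}6.png",env.camera(n))
def L(n):
    g=cv2.cvtColor(cv2.imread(f"pics/{n}.png"),6)
    l=cv2.createLineSegmentDetector().detect(g)[0][:,0]
    return l
for n in("w3","wrist5","wrist6"):
    print(n)
    for l in L(n):
        if np.hypot(l[2]-l[0],l[3]-l[1])>25 and 255<l[0]<380 and 255<l[2]<380: print(l.round(1).tolist())
E
```

```text
clock: 15.1
eef_pos: [0.5362, -0.3739, 0.1731]
eef_rot: [1.0, -0.008, 0.0, 0.0]
ft_force: [-1.1, 0.2, -2.8]
gripper_width: 0.0166
grasp_force: 107.8
clock: 15.6
eef_pos: [0.5357, -0.3738, 0.1591]
eef_rot: [1.0, -0.008, -0.0, -0.0]
ft_force: [0.3, -0.1, -1.7]
gripper_width: 0.0164
grasp_force: 108.1
t 15.6 p [ 0.5357 -0.3738  0.1591] yaw/tilt [-0.93  0.03  0.03] F [ 0.3 -0.1 -1.7] w 0.0164 gf 108.0569851398468 q [-0.7   0.38  1.31 -0.    1.45  0.89]
[-0.01  0.01 -0.03]
w3
[341.6000061035156, 113.0999984741211, 341.8999938964844, 239.39999389648438]
[366.6000061035156, 253.60000610351562, 374.8999938964844, 280.5]
[262.5, 280.3999938964844, 270.8999938964844, 253.60000610351562]
[295.1000061035156, 239.39999389648438, 294.70001220703125, 113.0999984741211]
[340.79998779296875, 238.3000030517578, 344.0, 274.5]
[292.3999938964844, 282.0, 296.3999938964844, 238.3000030517578]
[375.6000061035156, 110.9000015258789, 341.8999938964844, 110.9000015258789]
[374.79998779296875, 70.5999984741211, 372.8999938964844, 99.4000015258789]
[263.29998779296875, 110.5999984741211, 258.1000061035156, 0.5]
[... 3175 characters left out ...]
.39999389648438, 296.0, 114.30000305175781]
[371.8999938964844, 112.19999694824219, 341.8999938964844, 112.4000015258789]
[294.3999938964844, 112.4000015258789, 264.3999938964844, 112.5]
[300.6000061035156, 180.39999389648438, 330.70001220703125, 178.89999389648438]
[324.3999938964844, 48.20000076293945, 355.6000061035156, 47.099998474121094]
[370.6000061035156, 98.0, 341.8999938964844, 98.0]
[296.8999938964844, 309.3999938964844, 296.79998779296875, 279.3999938964844]
[288.1000061035156, 78.0999984741211, 314.3999938964844, 77.19999694824219]
[295.6000061035156, 97.5999984741211, 266.8999938964844, 97.80000305175781]
[339.3999938964844, 98.0999984741211, 303.1000061035156, 98.0999984741211]
```

```bash
python3 - <<'E'
import cv2,numpy as np
for n in("w3","wrist6"):
    g=cv2.cvtColor(cv2.imread(f"pics/{n}.png"),6).astype(int)
    for r in(106,120,140,160,185,210,235,250): print(n,r,g[r,288:302].tolist(),g[r,336:348].tolist())
    for r in(100,106,109): print(n,"blade",r,g[r,256:270].tolist(),g[r,368:380].tolist())
    for c in(280,318,355): print(n,"col",c,g[95:116,c].tolist(), g[172:184,c].tolist() if c==318 else "")
E
```

```text
w3 106 [67, 65, 66, 67, 67, 67, 69, 71, 61, 58, 62, 64, 63, 63] [65, 67, 68, 62, 57, 64, 68, 67, 69, 70, 68, 70]
w3 120 [161, 160, 160, 161, 161, 160, 160, 139, 88, 61, 64, 64, 61, 62] [65, 65, 65, 65, 60, 107, 148, 159, 160, 161, 160, 161]
w3 140 [162, 161, 161, 161, 161, 160, 161, 112, 67, 63, 63, 62, 63, 62] [64, 64, 66, 66, 63, 71, 140, 161, 160, 161, 163, 161]
w3 160 [162, 161, 162, 163, 162, 161, 141, 87, 61, 62, 64, 63, 63, 62] [64, 64, 65, 67, 66, 61, 111, 152, 161, 162, 161, 161]
w3 185 [162, 161, 161, 160, 160, 160, 112, 65, 64, 66, 53, 26, 6, 3] [5, 2, 25, 57, 67, 63, 57, 134, 160, 161, 160, 161]
w3 210 [160, 161, 161, 161, 162, 160, 162, 97, 19, 7, 8, 10, 8, 11] [10, 10, 11, 10, 7, 7, 126, 160, 161, 162, 162, 162]
w3 235 [160, 160, 161, 161, 161, 161, 162, 131, 60, 11, 7, 8, 9, 10] [12, 8, 11, 6, 6, 12, 109, 154, 163, 162, 162, 161]
w3 250 [46, 44, 45, 45, 44, 46, 46, 45, 27, 9, 4, 8, 6, 7] [10, 9, 10, 9, 7, 18, 38, 47, 45, 46, 44, 45]
w3 blade 100 [159, 157, 158, 158, 159, 159, 159, 109, 70, 67, 66, 66, 67, 66] [68, 68, 68, 67, 67, 78, 121, 134, 127, 123, 131, 145]
w3 bl
[... 1671 characters left out ...]
, 68, 67, 67] [69, 69, 69, 69, 67, 118, 153, 160, 161, 161, 160, 162]
wrist6 blade 106 [161, 160, 161, 162, 160, 161, 161, 161, 110, 70, 68, 68, 67, 68] [68, 68, 69, 68, 68, 135, 160, 160, 159, 161, 161, 162]
wrist6 blade 109 [162, 162, 161, 162, 161, 161, 161, 162, 120, 77, 68, 69, 68, 69] [70, 68, 68, 67, 68, 138, 162, 162, 161, 161, 161, 159]
wrist6 col 280 [61, 54, 49, 67, 72, 70, 71, 70, 71, 70, 69, 70, 71, 71, 69, 70, 71, 72, 153, 162, 160] 
wrist6 col 318 [62, 54, 44, 60, 65, 63, 65, 64, 65, 64, 64, 63, 65, 63, 64, 64, 66, 66, 63, 64, 63] [64, 63, 64, 64, 63, 63, 64, 51, 13, 2, 4, 4]
wrist6 col 355 [61, 55, 47, 67, 70, 69, 68, 70, 68, 69, 69, 69, 69, 69, 68, 69, 68, 69, 154, 161, 162]
```

```bash
cat > f.py <<'E'
from h import *
F=[];Q=[]
for i in range(8): env.camera("wrist"); s=env.sense(); F.append(s["ft_force"]);Q.append(s["torque"])
s=st(); print("Fmean",np.mean(F,0).round(2),"sd",np.std(F,0).round(2),"tq",np.mean(Q,0).round(3))
E
python3 f.py; python3 -m jog '[[[0.006,0,-0.01],[0,-0.014,0],1],[[0.012,0,-0.02],[0,-0.029,0],1],[[0.012,0,-0.03],[0,-0.029,0],1],[[0.012,0,-0.037],[0,-0.029,0],1],[[0.012,0,-0.037],[0,-0.029,0],1]]'; python3 f.py
```

```text
t 16.15 p [ 0.5358 -0.3739  0.1597] yaw/tilt [-0.93 -0.01 -0.01] F [ 0.3  0.1 -2.4] w 0.0162 gf 108.05785775184631 q [-0.7   0.38  1.31 -0.    1.45  0.89]
Fmean [ 0.08  0.11 -1.4 ] sd [0.47 0.37 0.73] tq [0.001 0.008 0.005]
clock: 16.77
eef_pos: [0.5395, -0.3741, 0.1711]
eef_rot: [1.0, -0.008, -0.022, 0.0]
ft_force: [-0.4, -0.4, -1.6]
gripper_width: 0.0165
grasp_force: 108.1
t 17.175 p [ 0.5394 -0.374   0.1706] yaw/tilt [-0.93  2.5   0.  ] F [ 0.8 -0.5 -1.6] w 0.0165 gf 108.11228513717651 q [-0.68  0.4   1.26 -0.03  1.52  0.91]
Fmean [ 0.07  0.08 -1.4 ] sd [0.37 0.41 0.66] tq [-0.    -0.007  0.   ]
```

```bash
python3 -m jog '[[[0,0,-0.01],[0,0,0],1],[[0,0,-0.02],[0,0,0],1],[[0,0,-0.02],[0,0,0],1]]'; python3 f.py;  python3 -m jog '[[[0,0,-0.005],[0,0,0],1],[[0,0,-0.01],[0,0,0],1],[[0,0,-0.01],[0,0,0],1]]'; python3 f.py
```

```text
clock: 17.55
eef_pos: [0.5398, -0.3741, 0.1772]
eef_rot: [1.0, -0.008, -0.022, 0.0]
ft_force: [-0.1, -0.2, -2.2]
gripper_width: 0.0163
grasp_force: 108.0
t 17.95 p [ 0.5397 -0.374   0.1766] yaw/tilt [-0.93  2.5   0.  ] F [-0.   0.5 -1.9] w 0.0163 gf 107.97360420227051 q [-0.68  0.39  1.25 -0.03  1.53  0.91]
Fmean [ 0.21 -0.01 -2.35] sd [0.37 0.41 0.26] tq [-0.     0.002 -0.009]
clock: 18.32
eef_pos: [0.5398, -0.3741, 0.18]
eef_rot: [1.0, -0.008, -0.022, -0.0]
ft_force: [-0.2, 0.6, -1.8]
gripper_width: 0.0165
grasp_force: 108.0
t 18.725 p [ 0.5398 -0.374   0.1797] yaw/tilt [-0.93  2.49 -0.01] F [ 0.5  0.3 -1.3] w 0.0161 gf 107.97493815422058 q [-0.68  0.39  1.25 -0.03  1.53  0.91]
Fmean [-0.    0.   -1.88] sd [0.29 0.53 0.38] tq [-0.014  0.026 -0.001]
```

```bash
for i in 1 2; do python3 -m jog '[[[0,0,-0.005],[0,0,0],1],[[0,0,-0.01],[0,0,0],1],[[0,0,-0.01],[0,0,0],1]]' >/dev/null; python3 f.py; done
```

```text
t 19.5 p [ 0.5399 -0.374   0.1826] yaw/tilt [-0.93  2.5   0.  ] F [-0.3  0.2 -2.6] w 0.0164 gf 107.92747735977173 q [-0.68  0.39  1.24 -0.03  1.54  0.91]
Fmean [-0.19  0.02 -2.39] sd [0.46 0.34 0.58] tq [-0.007  0.175 -0.003]
t 20.275 p [ 0.5401 -0.374   0.1857] yaw/tilt [-0.93  2.5  -0.  ] F [-0.4  1.1 -3.3] w 0.0164 gf 107.90221095085144 q [-0.68  0.39  1.24 -0.03  1.55  0.91]
Fmean [-0.45 -0.23 -3.01] sd [0.29 0.68 0.41] tq [0.    0.312 0.019]
```

```bash
python3 - <<'E'
from h import *
s=st(); cv2.imwrite("pics/wrist7.png",env.camera("wrist"))
c=env.get_calibration("wrist");f=200/np.tan(np.radians(c["fov_y"])/2);M=c["mount"]
def toolx(v,z):
    d=M[:3,:3]@np.array([0,(v-c["cy"])/f,1]);o=M[:3,3]; return ((o+d*(z-o[2])/d[2])[0]*1e3).round(1)
for n in("wrist6","wrist7"):
    g=cv2.cvtColor(cv2.imread(f"pics/{n}.png"),6).astype(int)
    for c0 in(275,285,350): print(n,c0,g[40:118,c0].tolist())
for z in (.0825,.0845,.087,.089): print(z,[ (v,toolx(v,z)) for v in(113,112.5,98,97,92)])
E
```

```text
t 20.275 p [ 0.5401 -0.374   0.1857] yaw/tilt [-0.93  2.5  -0.  ] F [-0.4  1.1 -3.3] w 0.0164 gf 107.90221095085144 q [-0.68  0.39  1.24 -0.03  1.55  0.91]
wrist6 275 [78, 74, 72, 69, 71, 72, 75, 78, 78, 77, 68, 65, 60, 58, 60, 60, 62, 65, 65, 64, 64, 66, 66, 78, 76, 75, 79, 79, 80, 79, 79, 80, 81, 81, 81, 79, 81, 80, 81, 73, 71, 71, 70, 72, 70, 72, 70, 61, 63, 68, 72, 76, 74, 72, 66, 61, 54, 50, 69, 71, 71, 71, 71, 70, 71, 70, 70, 70, 70, 72, 70, 71, 70, 153, 162, 163, 163, 162]
wrist6 285 [77, 73, 72, 67, 69, 70, 75, 81, 81, 78, 73, 59, 54, 56, 59, 61, 63, 65, 65, 66, 64, 64, 66, 70, 73, 73, 74, 76, 77, 77, 78, 79, 77, 79, 79, 77, 77, 78, 76, 70, 69, 69, 68, 69, 69, 69, 70, 61, 65, 68, 72, 76, 75, 71, 66, 62, 54, 50, 67, 70, 71, 70, 70, 70, 68, 69, 70, 69, 71, 69, 70, 70, 69, 155, 164, 162, 162, 163]
wrist6 350 [81, 82, 82, 82, 83, 84, 85, 80, 68, 65, 64, 66, 65, 65, 66, 66, 64, 63, 64, 64, 63, 65, 67, 69, 70, 73, 75, 77, 77, 78, 78, 78, 78, 79, 79, 77, 79, 74, 71, 71, 72, 71, 70, 72, 71, 71, 73, 61, 64, 68, 72, 76, 75, 72, 68, 63, 55, 45, 68, 71, 73, 72, 70, 71, 71, 70, 70, 70, 68
[... 855 characters left out ...]
, 82, 77, 74, 74, 76, 75, 75, 74, 76, 59, 67, 72, 73, 78, 78, 71, 65, 59, 50, 62, 72, 72, 73, 73, 74, 74, 72, 72, 72, 72, 70, 73, 72, 72, 72, 73, 72, 136, 163, 166, 165, 164]
0.0825 [(113, np.float64(69.0)), (112.5, np.float64(69.2)), (98, np.float64(75.5)), (97, np.float64(75.9)), (92, np.float64(78.1))]
0.0845 [(113, np.float64(68.9)), (112.5, np.float64(69.1)), (98, np.float64(75.5)), (97, np.float64(75.9)), (92, np.float64(78.1))]
0.087 [(113, np.float64(68.7)), (112.5, np.float64(69.0)), (98, np.float64(75.5)), (97, np.float64(75.9)), (92, np.float64(78.2))]
0.089 [(113, np.float64(68.7)), (112.5, np.float64(68.9)), (98, np.float64(75.5)), (97, np.float64(76.0)), (92, np.float64(78.2))]
```

```bash
python3 -m jog '[[[0,0,0.02],[0,0,0],1],[[0,0,0.04],[0,0,0],1],[[-0.008,0,0.04],[0,0,0],1],[[-0.015,0,0.04],[0,0,0],1],[[-0.015,0,0.04],[0,0,0],1]]' >/dev/null; python3 f.py; for i in 1 2 3; do python3 -m jog '[[[0,0,-0.005],[0,0,0],1],[[0,0,-0.007],[0,0,0],1]]' >/dev/null; python3 f.py; done
```

```text
t 21.35 p [ 0.5351 -0.3739  0.1739] yaw/tilt [-0.93  2.49 -0.01] F [ 0.3 -0.2 -1.8] w 0.0163 gf 108.00382375717163 q [-0.69  0.39  1.27 -0.03  1.52  0.9 ]
Fmean [-0.04 -0.06 -2.15] sd [0.4  0.49 0.56] tq [ 0.006  0.073 -0.005]
t 22.0 p [ 0.5352 -0.3739  0.176 ] yaw/tilt [-0.93  2.49 -0.  ] F [-0.1  0.5 -1.3] w 0.0165 gf 108.00884485244751 q [-0.69  0.39  1.26 -0.03  1.52  0.9 ]
Fmean [-0.26  0.15 -1.7 ] sd [0.51 0.39 0.45] tq [ 0.013  0.06  -0.016]
t 22.65 p [ 0.5353 -0.3739  0.1781] yaw/tilt [-0.93  2.49 -0.  ] F [ 0.8  1.  -1.6] w 0.0166 gf 108.0023717880249 q [-0.69  0.39  1.26 -0.03  1.53  0.9 ]
Fmean [-0.02 -0.23 -2.26] sd [0.68 0.64 0.57] tq [-0.01   0.063  0.01 ]
t 23.3 p [ 0.5354 -0.3739  0.1802] yaw/tilt [-0.93  2.49 -0.  ] F [ 0.7 -1.4 -2. ] w 0.0163 gf 108.01644444465637 q [-0.69  0.38  1.26 -0.03  1.53  0.9 ]
Fmean [ 0.18 -0.05 -2.17] sd [0.41 0.6  0.4 ] tq [0.028 0.035 0.005]
```

```bash
for i in 1 2 3; do python3 -m jog '[[[0,0,-0.005],[0,0,0],1],[[0,0,-0.005],[0,0,0],1]]' >/dev/null; python3 f.py; done; python3 - <<'E'
from h import *
cv2.imwrite("pics/wrist8.png",env.camera("wrist"))
g=cv2.cvtColor(cv2.imread("pics/wrist8.png"),6).astype(int)
for c0 in(275,285,350): print(c0,g[70:118,c0].tolist())
E
```

```text
t 23.95 p [ 0.5354 -0.3739  0.1816] yaw/tilt [-0.93  2.5  -0.  ] F [ 0.9 -0.7 -2.8] w 0.0165 gf 107.94310927391052 q [-0.69  0.38  1.26 -0.03  1.54  0.9 ]
Fmean [ 0.31 -0.04 -2.54] sd [0.36 0.51 0.47] tq [0.004 0.185 0.025]
t 24.6 p [ 0.5355 -0.3739  0.1832] yaw/tilt [-0.93  2.49 -0.  ] F [ 1.2 -0.1 -2. ] w 0.0162 gf 107.93666481971741 q [-0.69  0.38  1.25 -0.03  1.54  0.9 ]
Fmean [-0.02 -0.04 -2.3 ] sd [0.77 0.5  0.23] tq [-0.012  0.176 -0.014]
t 25.25 p [ 0.5355 -0.3739  0.1847] yaw/tilt [-0.93  2.49 -0.  ] F [-0.1 -0.3 -3.6] w 0.0163 gf 107.91389107704163 q [-0.69  0.38  1.25 -0.03  1.54  0.9 ]
Fmean [ 0.08  0.08 -3.18] sd [0.35 0.37 0.52] tq [-0.02   0.191 -0.002]
275 [70, 70, 71, 64, 64, 70, 70, 76, 76, 70, 65, 59, 50, 54, 71, 72, 72, 71, 73, 72, 72, 72, 72, 73, 73, 73, 72, 73, 72, 73, 72, 74, 72, 73, 72, 73, 73, 72, 73, 72, 72, 71, 70, 134, 161, 164, 165, 165]
285 [72, 71, 71, 57, 63, 70, 71, 77, 77, 69, 65, 61, 51, 56, 71, 70, 70, 72, 71, 72, 72, 71, 70, 71, 71, 70, 73, 72, 71, 70, 71, 72, 72, 71, 72, 71, 71, 70, 73, 69, 72, 71, 72, 135, 161, 165, 165, 165]
350 [75, 74, 74, 62, 65, 70, 72, 76, 78, 70, 65, 57, 51, 56, 69, 73, 74, 74, 72, 72, 72, 73, 73, 72, 73, 73, 72, 72, 72, 72, 72, 70, 71, 72, 71, 73, 71, 71, 71, 71, 70, 71, 71, 155, 163, 164, 164, 166]
```

```bash
python3 -m jog '[[[0,0,0.004],[0,0,0],1],[[-0.008,0,0.005],[0,0,0],1],[[-0.02,0,0.006],[0,0,0],1],[[-0.035,0,0.006],[0,0,0],1],[[-0.05,0,0.007],[0,0,0],1],[[-0.065,0,0.008],[0,0,0],1],[[-0.08,0,0.008],[0,0,0],1],[[-0.093,0,0.009],[0,0,0],1],[[-0.1,0,0.009],[0,0,0],1],[[-0.1,0,0.009],[0,0,0],1]]' ; python3 f.py; python3 - <<'E'
from h import *
cv2.imwrite("pics/wrist9.png",env.camera("wrist"));cv2.imwrite("pics/side9.png",env.camera("side"))
g=cv2.cvtColor(cv2.imread("pics/wrist9.png"),6).astype(int)
for c0 in(275,285,350): print(c0,g[70:118,c0].tolist())
E
```

```text
clock: 26.55
eef_pos: [0.5053, -0.3735, 0.1834]
eef_rot: [1.0, -0.008, -0.022, -0.0]
ft_force: [-0.6, 0.2, -0.4]
gripper_width: 0.0164
grasp_force: 107.9
t 26.95 p [ 0.5055 -0.3734  0.1833] yaw/tilt [-0.92  2.5  -0.  ] F [-0.  -1.  -2.9] w 0.0164 gf 107.94830203056335 q [-0.72  0.33  1.33 -0.03  1.52  0.87]
Fmean [-0.02 -0.1  -2.5 ] sd [0.56 0.56 0.38] tq [0.016 0.185 0.028]
275 [68, 67, 67, 61, 62, 65, 68, 73, 73, 68, 63, 57, 50, 47, 68, 69, 70, 70, 70, 70, 69, 68, 69, 71, 70, 71, 70, 69, 70, 69, 71, 71, 69, 69, 69, 70, 70, 70, 69, 70, 68, 70, 69, 130, 156, 158, 158, 157]
285 [69, 69, 69, 62, 61, 67, 69, 76, 74, 69, 65, 58, 51, 47, 68, 68, 69, 68, 69, 70, 69, 69, 69, 68, 69, 69, 68, 70, 69, 68, 68, 71, 70, 69, 69, 69, 69, 68, 69, 68, 66, 67, 67, 129, 156, 159, 160, 159]
350 [72, 71, 71, 64, 62, 65, 69, 73, 73, 68, 63, 58, 51, 52, 67, 70, 69, 70, 70, 70, 71, 70, 69, 71, 70, 70, 70, 69, 70, 69, 69, 70, 70, 70, 69, 69, 69, 69, 68, 68, 69, 70, 68, 149, 157, 159, 158, 158]
```

```bash
python3 -m jog '[[[0,0,-0.01],[0,0.008,0],1],[[0,0,-0.02],[0,0.016,0],1],[[0,0,-0.03],[0,0.024,0],1],[[0,0,-0.04],[0,0.032,0],1],[[0,0,-0.047],[0,0.04,0],1],[[0,0,-0.05],[0,0.045,0],1],[[0,0,-0.05],[0,0.045,0],1]]' ; python3 f.py; python3 - <<'E'
from h import *
np.set_printoptions(suppress=True,precision=4)
import pickle
s,_=pickle.load(open("w1.pkl","rb")); W=cam("wrist",s)
im=cv2.imread("pics/w1.png")
print(onz(W,[(222,236),(118,131),(174,275),(70,178)],.057))
S=cam("side")
cv2.imwrite("pics/side10.png",env.camera("side"));cv2.imwrite("pics/top10.png",env.camera("top"))
E
```

```text
clock: 27.92
eef_pos: [0.506, -0.3735, 0.1984]
eef_rot: [1.0, -0.008, 0.012, 0.0]
ft_force: [0.0, 0.8, -2.2]
gripper_width: 0.0164
grasp_force: 108.0
t 28.325 p [ 0.5061 -0.3734  0.1982] yaw/tilt [-0.93 -1.37  0.  ] F [ 0.5  0.2 -2.3] w 0.016 gf 107.94309496879578 q [-0.73  0.29  1.34  0.02  1.49  0.85]
Fmean [-0.03  0.1  -2.63] sd [0.43 0.52 0.38] tq [-0.012  0.215 -0.026]
[[ 0.5005 -0.2649  0.057 ]
 [ 0.6205 -0.1671  0.057 ]
 [ 0.4498 -0.2025  0.057 ]
 [ 0.5702 -0.1051  0.057 ]]
```

```bash
python3 -m jog '[[[-0.012,0,-0.003],[0,0,0],1],[[-0.04,0,-0.006],[0,0,0],1],[[-0.08,0,-0.01],[0,0,0],1],[[-0.13,0,-0.014],[0,0,0],1],[[-0.18,0,-0.018],[0,0,0],1],[[-0.23,0,-0.022],[0,0,0],1],[[-0.28,0,-0.026],[0,0,0],1],[[-0.33,0,-0.03],[0,0,0],1],[[-0.37,0,-0.04],[0,0,0],1],[[-0.4,0,-0.06],[0,0,0],1]]' ; python3 -m jog '[[[-0.02,0,-0.03],[0,0,0],1],[[-0.02,0,-0.07],[0,0,0],1],[[-0.02,0,-0.1],[0,0,0],1],[[-0.02,0,-0.1],[0,0,0],1]]'; python3 f.py; python3 - <<'E'
from h import *
cv2.imwrite("pics/wrist11.png",env.camera("wrist"))
g=cv2.cvtColor(cv2.imread("pics/wrist11.png"),6).astype(int)
for c0 in(285,350): print(c0,g[70:118,c0].tolist())
s=env.sense();p=np.array(s["eef_pos"]);q=R.from_quat(s["eef_rot"])
u=np.array([np.cos(np.radians(38.5)),np.sin(np.radians(38.5))])
for f in(.33,.66,1):
    t=np.r_[p[:2]+f*(np.array([.532,-.18])-.147*u-p[:2]),p[2]]
    yaw=-.93+f*39.43
    g=R.from_euler("z",yaw,degrees=True)*R.from_euler("y",-1.4,degrees=True)*R.from_quat([1,0,0,0])
    print((q.inv().apply(t-p)/.3).round(3),((q.inv()*g).as_rotvec()/1.5).round(3))
E
```

```text
clock: 29.68
eef_pos: [0.3849, -0.3714, 0.2135]
eef_rot: [1.0, -0.008, 0.012, -0.0]
ft_force: [0.6, 0.9, -2.9]
gripper_width: 0.0165
grasp_force: 108.0
clock: 30.18
eef_pos: [0.3797, -0.3718, 0.2448]
eef_rot: [1.0, -0.008, 0.013, 0.001]
ft_force: [-0.5, 0.5, -2.4]
gripper_width: 0.0163
grasp_force: 108.0
t 30.575 p [ 0.3789 -0.3713  0.2428] yaw/tilt [-0.93 -1.34  0.04] F [ 0.4  0.7 -2.7] w 0.0165 gf 107.98415064811707 q [-0.89  0.05  1.53  0.02  1.55  0.7 ]
Fmean [-0.   -0.04 -2.66] sd [0.39 0.79 0.21] tq [0.006 0.235 0.005]
285 [77, 77, 77, 70, 68, 73, 76, 82, 81, 75, 70, 64, 57, 53, 74, 77, 76, 77, 77, 77, 76, 77, 75, 76, 77, 75, 76, 76, 76, 75, 76, 75, 76, 77, 77, 74, 76, 75, 75, 75, 75, 75, 76, 140, 168, 171, 173, 173]
350 [79, 79, 80, 70, 70, 74, 75, 80, 81, 74, 70, 64, 57, 59, 76, 76, 77, 78, 77, 77, 77, 77, 78, 76, 77, 77, 77, 75, 76, 76, 78, 76, 76, 77, 77, 76, 78, 76, 77, 76, 76, 78, 76, 155, 167, 169, 169, 171]
[ 0.04  -0.11   0.001] [ 0.003  0.001 -0.151]
[ 0.08  -0.221  0.002] [ 0.007  0.001 -0.303]
[ 0.121 -0.335  0.003] [ 0.011  0.    -0.459]
```

```bash
python3 -m jog '[[[0.006,-0.015,0],[0,0,-0.02],1],[[0.02,-0.045,0],[0.001,0,-0.065],1],[[0.04,-0.09,0],[0.003,0,-0.125],1],[[0.055,-0.14,0.001],[0.004,0.001,-0.19],1],[[0.07,-0.19,0.002],[0.006,0.001,-0.26],1],[[0.085,-0.24,0.002],[0.008,0.001,-0.33],1],[[0.1,-0.285,0.003],[0.009,0,-0.395],1],[[0.115,-0.32,0.003],[0.01,0,-0.44],1],[[0.121,-0.335,0.003],[0.011,0,-0.459],1],[[0.121,-0.335,0.003],[0.011,0,-0.459],1]]' ; python3 f.py; python3 - <<'E'
from h import *
np.set_printoptions(suppress=True,precision=4,linewidth=150)
I={n:env.camera(n) for n in("top","side")}
for n,i in I.items(): cv2.imwrite(f"pics/{n}12.png",i)
T,S=cam("top"),cam("side")
# beige packs + tray dark-grey mask inside expected region
C=np.array([.532,-.18]);u=np.array([np.cos(np.radians(38.5)),np.sin(np.radians(38.5))]);v=np.array([-u[1],u[0]])
for n,K in(("top",T),("side",S)):
    P=np.array([np.r_[C+a*.065*u+b*.048*v,.175] for a,b in((1,1),(1,-1),(-1,-1),(-1,1))])
    print(n,proj(K,P).round(1).tolist())
    l=cv2.createLineSegmentDetector().detect(cv2.cvtColor(I[n],6))[0][:,0]
    c=proj(K,[np.r_[C,.175]])[0]
    for s in l:
        if np.hypot(s[2]-s[0],s[3]-s[1])>14 and np.hypot((s[0]+s[2])/2-c[0],(s[1]+s[3])/2-c[1])<42:
            Q=onz(K,s.reshape(2,2),.175);d=Q[1]-Q[0]; m=Q.mean(0)[:2]-C
            print(s.round(1).tolist(),round(float(np.degrees(np.arctan2(d[1],d[0])))%180,1),"u,v mm",(m@u*1e3).round(1),(m@v*1e3).round(1))
E
```

```text
clock: 31.88
eef_pos: [0.417, -0.2713, 0.2433]
eef_rot: [0.944, 0.33, 0.011, -0.004]
ft_force: [0.3, 0.5, -2.8]
gripper_width: 0.0166
grasp_force: 107.9
t 32.275 p [ 0.4168 -0.2717  0.2432] yaw/tilt [38.5  -1.37 -0.  ] F [-0.4 -1.  -2.9] w 0.0163 gf 107.92696237564087 q [-0.7  -0.01  1.6   0.02  1.56  0.19]
Fmean [ 0.13 -0.32 -2.27] sd [0.43 0.43 0.36] tq [-0.149  0.193  0.011]
top [[279.5, 196.1], [311.9, 171.7], [345.8, 215.0], [313.2, 240.1]]
[343.79998779296875, 226.3000030517578, 355.0, 215.0] 136.1 u,v mm -80.4 -46.5
[327.29998779296875, 247.1999969482422, 336.79998779296875, 233.39999389648438] 146.2 u,v mm -92.0 13.6
[285.70001220703125, 189.5, 310.20001220703125, 171.3000030517578] 128.1 u,v mm 68.4 -9.2
[312.1000061035156, 238.0, 278.6000061035156, 195.5] 39.2 u,v mm 4.0 48.0
[316.29998779296875, 209.60000610351562, 303.79998779296875, 216.89999389648438] 121.3 u,v mm -10.9 15.7
[303.0, 210.39999389648438, 315.79998779296875, 200.89999389648438] 127.7 u,v mm 4.3 6.0
[327.1000061035156, 228.39999389648438, 314.3999938964844, 238.1999969482422] 128.4 u,v mm -63.2 24.5
[297.70
[... 1467 characters left out ...]
 -17.6 -27.9
[318.8999938964844, 203.60000610351562, 335.6000061035156, 194.3000030517578] 129.4 u,v mm 65.2 -7.7
[310.1000061035156, 178.3000030517578, 323.3999938964844, 171.1999969482422] 129.4 u,v mm -9.6 7.6
[319.29998779296875, 198.0, 333.1000061035156, 190.60000610351562] 128.8 u,v mm 52.5 -2.8
[303.29998779296875, 206.8000030517578, 316.29998779296875, 226.39999389648438] 37.8 u,v mm 84.4 -69.9
[319.1000061035156, 200.89999389648438, 310.6000061035156, 189.39999389648438] 39.5 u,v mm 39.5 -28.3
[307.70001220703125, 188.39999389648438, 317.29998779296875, 202.8000030517578] 37.0 u,v mm 37.6 -34.0
[310.29998779296875, 222.10000610351562, 301.1000061035156, 209.0] 39.2 u,v mm 77.1 -76.9
```

```bash
python3 - <<'E'
from h import *
np.set_printoptions(suppress=True,precision=4,linewidth=150)
C=np.array([.532,-.18]);u=np.array([np.cos(np.radians(38.5)),np.sin(np.radians(38.5))]);v=np.array([-u[1],u[0]])
for n,N in(("top","top0"),("side","side0")):
    K=cam(n);l=cv2.createLineSegmentDetector().detect(cv2.cvtColor(cv2.imread(f"pics/{N}.png"),6))[0][:,0]
    for s in l:
        Q=onz(K,s.reshape(2,2),.043);d=Q[1]-Q[0];a=float(np.degrees(np.arctan2(d[1],d[0])))%180
        w=(Q[:,:2]-C)@np.c_[u,v]*1e3
        if np.linalg.norm(d)>.03 and abs(a-38.5)<6 and 25<abs(w[:,1].mean())<55 and abs(w[:,0]).max()<100: print(n,round(a,1),w.round(1).tolist())
s=env.sense();p=np.array(s["eef_pos"]);q=R.from_quat(s["eef_rot"]);print("down 0.1m in tool shares",(q.inv().apply([0,0,-.1])/.3).round(4))
E
```

```text
top 37.7 [[34.2, 36.9], [-8.0, 37.5]]
top 38.5 [[35.7, -42.7], [-39.7, -42.8]]
top 38.2 [[-25.0, 45.0], [45.5, 44.7]]
top 38.1 [[-40.3, -34.5], [37.7, -35.1]]
side 37.8 [[-13.1, -35.3], [58.6, -36.1]]
side 38.3 [[-36.3, 36.0], [-79.5, 36.2]]
side 38.9 [[-18.5, 43.8], [48.1, 44.3]]
side 37.7 [[55.4, 35.7], [-2.3, 36.5]]
side 39.2 [[38.7, -43.4], [-10.0, -44.0]]
down 0.1m in tool shares [-0.008  -0.      0.3332]
```

```bash
python3 -m jog '[[[0,0,0.015],[0,0,0],1],[[-0.001,0,0.05],[0,0,0],1],[[-0.002,0,0.1],[0,0,0],1],[[-0.004,0,0.155],[0,0,0],1],[[-0.005,0,0.21],[0,0,0],1],[[-0.006,0,0.26],[0,0,0],1],[[-0.007,0,0.305],[0,0,0],1],[[-0.008,0,0.335],[0,0,0],1],[[-0.009,0,0.355],[0,0,0],1],[[-0.009,0,0.36],[0,0,0],1]]' ; python3 f.py; for i in 1 2 3; do python3 -m jog '[[[0,0,0.005],[0,0,0],1],[[0,0,0.01],[0,0,0],1],[[0,0,0.01],[0,0,0],1]]' >/dev/null; python3 f.py; done
```

```text
clock: 33.62
eef_pos: [0.4168, -0.2716, 0.135]
eef_rot: [0.944, 0.33, 0.011, -0.004]
ft_force: [-0.1, 0.2, -2.7]
gripper_width: 0.0158
grasp_force: 108.0
t 34.025 p [ 0.417  -0.2717  0.1356] yaw/tilt [38.53 -1.38 -0.05] F [ 0.4 -0.9 -2.6] w 0.0162 gf 107.9368793964386 q [-0.7   0.06  1.74  0.02  1.33  0.19]
Fmean [ 0.01 -0.13 -2.47] sd [0.53 0.52 0.47] tq [-0.136  0.185 -0.014]
t 34.8 p [ 0.4169 -0.2715  0.1322] yaw/tilt [ 3.853e+01 -1.370e+00 -1.000e-02] F [-0.7  0.8 -1.7] w 0.0165 gf 107.94143915176392 q [-0.7   0.07  1.74  0.02  1.33  0.19]
Fmean [ 0.33  0.16 -2.44] sd [0.88 0.37 0.62] tq [-0.157  0.185 -0.017]
t 35.575 p [ 0.417  -0.2715  0.1293] yaw/tilt [ 3.853e+01 -1.370e+00 -1.000e-02] F [-0.1 -0.2 -2.7] w 0.0162 gf 107.94053077697754 q [-0.7   0.07  1.74  0.02  1.32  0.19]
Fmean [ 0.08  0.11 -2.84] sd [0.6  0.38 0.42] tq [-0.123  0.209  0.015]
t 36.35 p [ 0.4171 -0.2714  0.1263] yaw/tilt [ 3.853e+01 -1.380e+00 -2.000e-02] F [-0.6 -0.2 -1.3] w 0.0165 gf 108.1424868106842 q [-0.7   0.07  1.75  0.02  1.31  0.19]
Fmean [-0.19 -0.   -1.29] sd [0.39 0.38 0.52] tq [-0.047  0.042  0.008]
```

```bash
python3 -m jog '[[[0,0,0.006],[0,0,0],1],[[0,0,0.012],[0,0,0],1],[[0,0,0.02],[0,0,0],1],[[0,0,0.02],[0,0,0],1]]' >/dev/null; python3 f.py; python3 - <<'E'
from h import *
np.set_printoptions(suppress=True,precision=4,linewidth=150)
C=np.array([.532,-.18]);u=np.array([np.cos(np.radians(38.5)),np.sin(np.radians(38.5))]);v=np.array([-u[1],u[0]])
for n in("top","side"):
    K=cam(n);im=env.camera(n);cv2.imwrite(f"pics/{n}13.png",im)
    l=cv2.createLineSegmentDetector().detect(cv2.cvtColor(im,6))[0][:,0]
    for s in l:
        Q=onz(K,s.reshape(2,2),.061);d=Q[1]-Q[0];a=float(np.degrees(np.arctan2(d[1],d[0])))%180
        w=(Q[:,:2]-C)@np.c_[u,v]*1e3
        if np.linalg.norm(d)>.03 and min(abs(a-38.5),abs(a-128.5))<8 and abs(w[:,0]).max()<85 and abs(w[:,1]).max()<70: print(n,round(a,1),w.round(1).tolist())
E
```

```text
t 37.25 p [ 0.4172 -0.2714  0.1203] yaw/tilt [ 3.853e+01 -1.370e+00 -1.000e-02] F [ 0.8 -0.1 -1.5] w 0.0167 gf 108.17071437835693 q [-0.7   0.08  1.75  0.02  1.3   0.19]
Fmean [ 0.15 -0.13 -1.38] sd [0.48 0.32 0.46] tq [-0.039  0.036  0.008]Traceback (most recent call last):
  File "<stdin>", line 5, in <module>
ValueError: 200 camera calls are used up
```

```bash
python3 -m jog '[[[-0.01,0,0],[0,0,0],1],[[-0.03,0,-0.001],[0,0,0],1],[[-0.055,0,-0.001],[0,0,0],1],[[-0.08,0,-0.002],[0,0,0],1],[[-0.11,0,-0.003],[0,0,0],1],[[-0.14,0,-0.003],[0,0,0],1]]'; python3 -m jog '[[[-0.03,0,-0.001],[0,0,0],1],[[-0.07,0,-0.002],[0,0,0],1],[[-0.11,0,-0.003],[0,0,0],1],[[-0.15,0,-0.004],[0,0,0],1],[[-0.19,0,-0.005],[0,0,0],1],[[-0.23,0,-0.006],[0,0,0],1],[[-0.27,0,-0.007],[0,0,0],1],[[-0.3,0,-0.007],[0,0,0],1],[[-0.32,0,-0.008],[0,0,0],1],[[-0.32,0,-0.008],[0,0,0],1]]'; python3 - <<'E'
from h import *
s=st();print(s["torque"].round(3))
E
```

```text
clock: 38.0
eef_pos: [0.3837, -0.298, 0.1201]
eef_rot: [0.944, 0.33, 0.011, -0.004]
ft_force: [-0.4, 0.2, -0.2]
gripper_width: 0.0163
grasp_force: 108.2
clock: 39.25
eef_pos: [0.3089, -0.3576, 0.1202]
eef_rot: [0.944, 0.33, 0.011, -0.004]
ft_force: [0.5, 0.6, -2.1]
gripper_width: 0.0165
grasp_force: 108.2
t 39.25 p [ 0.3089 -0.3576  0.1202] yaw/tilt [ 3.849e+01 -1.380e+00 -1.000e-02] F [ 0.5  0.6 -2.1] w 0.0165 gf 108.17118644714355 q [-0.99  0.03  1.81  0.02  1.31 -0.1 ]
[0.016 0.026 0.01 ]
```

```bash
python3 - <<'E'
from h import *
s=env.sense();p=np.array(s["eef_pos"]);q=R.from_quat(s["eef_rot"])
def o(t,yaw,pitch=-1.2):
    g=R.from_euler("z",yaw,degrees=True)*R.from_euler("y",pitch,degrees=True)*R.from_quat([1,0,0,0])
    print((q.inv().apply(np.array(t)-p)/.3).round(3).tolist(),((q.inv()*g).as_rotvec()/1.5).round(3).tolist())
o((.309,-.358,.18),38.5); o((.312,-.357,.18),70); o((.33,-.355,.18),90); o((.365,-.347,.18),100.7); o((.3705,-.345,.12),100.7);o((.3705,-.345,.094),100.7)
E
```

```text
[0.004, 0.001, -0.199] [0.0, -0.002, -0.0]
[0.014, 0.005, -0.199] [0.008, -0.002, -0.366]
[0.065, 0.037, -0.198] [0.014, -0.002, -0.599]
[0.173, 0.089, -0.195] [0.016, -0.002, -0.724]
[0.187, 0.095, 0.005] [0.016, -0.002, -0.724]
[0.185, 0.095, 0.092] [0.016, -0.002, -0.724]
```

```bash
python3 -m jog '[[[0,0,-0.1],[0,0,0],1],[[0.004,0.001,-0.199],[0,0,0],1],[[0.006,0.002,-0.199],[0.002,0,-0.1],1],[[0.01,0.003,-0.199],[0.004,-0.001,-0.2],1],[[0.012,0.004,-0.199],[0.006,-0.001,-0.3],1],[[0.014,0.005,-0.199],[0.009,-0.002,-0.4],1],[[0.04,0.02,-0.199],[0.012,-0.002,-0.5],1],[[0.065,0.037,-0.198],[0.014,-0.002,-0.6],1],[[0.12,0.06,-0.197],[0.016,-0.002,-0.7],1],[[0.173,0.089,-0.195],[0.016,-0.002,-0.724],1]]' >/dev/null; python3 - <<'E'
from h import *
s=st();p=np.array(s["eef_pos"]);q=R.from_quat(s["eef_rot"])
def o(t,yaw,pitch=-1.2):
    g=R.from_euler("z",yaw,degrees=True)*R.from_euler("y",pitch,degrees=True)*R.from_quat([1,0,0,0])
    print((q.inv().apply(np.array(t)-p)/.3).round(3).tolist(),((q.inv()*g).as_rotvec()/1.5).round(3).tolist())
o((.3705,-.345,.12),100.7);o((.3705,-.345,.096),100.7)
E
```

```text
t 40.5 p [ 0.3661 -0.3464  0.1799] yaw/tilt [ 1.008e+02 -1.170e+00 -3.000e-02] F [-0.2 -0.3 -1.8] w 0.0163 gf 108.09913873672485 q [-0.88  0.05  1.66  0.01  1.45 -1.07]
[-0.002, 0.015, 0.2] [0.0, 0.0, 0.001]
[-0.004, 0.015, 0.28] [0.0, 0.0, 0.001]
```

```bash
cat > g.py <<'E'
from h import *
s=st();print(s["torque"].round(3))
E
python3 -m jog '[[[-0.001,0.01,0.06],[0,0,0],1],[[-0.002,0.015,0.14],[0,0,0],1],[[-0.003,0.015,0.21],[0,0,0],1],[[-0.004,0.015,0.26],[0,0,0],1],[[-0.004,0.015,0.28],[0,0,0],1],[[-0.004,0.015,0.28],[0,0,0],1]]'>/dev/null; python3 g.py; for i in 1 2 3 4 5; do python3 -m jog '[[[0,0,0.006],[0,0,0],1],[[0,0,0.006],[0,0,0],1]]' >/dev/null; python3 g.py; done
```

```text
t 41.25 p [ 0.3695 -0.3454  0.0956] yaw/tilt [ 1.0074e+02 -1.2000e+00  1.0000e-02] F [-0.8 -0.  -1.2] w 0.0164 gf 108.17574620246887 q [-0.87  0.14  1.74  0.01  1.28 -1.06]
[-0.019  0.006 -0.007]
t 41.5 p [ 0.3699 -0.3457  0.0948] yaw/tilt [ 1.0076e+02 -1.1000e+00 -5.0000e-02] F [-0.8 -0.7 -0.7] w 0.0161 gf 108.1743049621582 q [-0.87  0.14  1.74  0.01  1.27 -1.06]
[-0.051  0.013 -0.028]
t 41.75 p [ 0.3696 -0.3453  0.0923] yaw/tilt [ 1.0077e+02 -1.1700e+00 -1.0000e-02] F [-0.3 -0.1 -0.1] w 0.0161 gf 108.17463755607605 q [-0.87  0.14  1.75  0.01  1.27 -1.06]
[-0.045 -0.037  0.008]
t 42.0 p [ 0.3695 -0.3452  0.0903] yaw/tilt [100.77  -1.19   0.  ] F [ 0.3  0.8 -1.3] w 0.0161 gf 108.17570686340332 q [-0.87  0.15  1.75  0.01  1.27 -1.06]
[-0.046 -0.018  0.014]
t 42.25 p [ 0.3695 -0.3451  0.0885] yaw/tilt [100.77  -1.2    0.  ] F [-0.3  0.4 -1.3] w 0.0165 gf 108.17450881004333 q [-0.87  0.15  1.75  0.01  1.26 -1.06]
[-0.022 -0.005  0.007]
t 42.5 p [ 0.3695 -0.3451  0.0867] yaw/tilt [100.77  -1.19   0.  ] F [ 0.3 -0.3 -0.6] w 0.0163 gf 108.17498803138733 q [-0.87  0.15  1.75  0.01  1.26 -1.06]
[-0.057 -0.041 -0.034]
```

```bash
for i in 1 2 3; do python3 -m jog '[[[0,0,0.004],[0,0,0],1],[[0,0,0.004],[0,0,0],1]]' >/dev/null; python3 g.py; done
```

```text
t 42.75 p [ 0.3696 -0.3452  0.0857] yaw/tilt [ 1.0077e+02 -1.1700e+00 -1.0000e-02] F [-0.9  0.5 -1.9] w 0.0164 gf 108.17623972892761 q [-0.87  0.15  1.75  0.01  1.26 -1.06]
[-0.05  -0.009  0.007]
t 43.0 p [ 0.3697 -0.3452  0.0854] yaw/tilt [ 1.0077e+02 -1.1500e+00 -3.0000e-02] F [-1.7  2.9  4.7] w 0.0164 gf 109.11217331886292 q [-0.87  0.15  1.75  0.01  1.25 -1.06]
[ 0.182  0.251 -0.042]
t 43.25 p [ 0.3698 -0.3452  0.0854] yaw/tilt [ 1.0078e+02 -1.1500e+00 -3.0000e-02] F [-3.3  5.  11.1] w 0.0162 gf 110.19379019737244 q [-0.87  0.15  1.75  0.01  1.25 -1.06]
[ 0.482  0.582 -0.007]
```

```bash
python3 -m jog '[[[0,0,-0.006],[0,0,0],1],[[0,0,-0.006],[0,0,0],0.75],[[0,0,-0.006],[0,0,0],0.5],[[0,0,-0.006],[0,0,0],0.2],[[0,0,-0.006],[0,0,0],0],[[0,0,-0.006],[0,0,0],0],[[0,0,-0.1],[0,0,0],0],[[0,0,-0.3],[0,0,0],0],[[0,0,-0.5],[0,0,0],0],[[0,0,-0.6],[0,0,0],0]]' 20; python3 -m jog '[[[0,0,-0.1],[0,0,0],0],[[0,0,-0.1],[0,0,0],0],[[0,0,-0.1],[0,0,0],0],[[0,0,-0.1],[0,0,0],0]]'
```

```text
clock: 44.5
eef_pos: [0.3709, -0.3496, 0.2678]
eef_rot: [0.638, 0.77, 0.006, -0.004]
ft_force: [-0.3, 0.1, 0.2]
gripper_width: 0.0855
grasp_force: 0.0
clock: 45.0
eef_pos: [0.3699, -0.3489, 0.2912]
eef_rot: [0.638, 0.77, 0.007, -0.01]
ft_force: [-0.3, -0.8, -0.1]
gripper_width: 0.0857
grasp_force: 0.0
```

```bash
python3 -c "
from station import env
print(env.close_job())"
```

```text
the job is handed in; nothing more can be done
None
```

I handed the job in at 45 s with all steps done, but I had used up the camera calls before the set-down, so no picture confirms how the tray finally sits. The wrist force readings indicate the tray is resting on the stand and the lifter is released on the table. The tray's rear caught under the rack's back rail on the first lift, tilting it until I lowered it and drew it out nose-up. Both packs were still in it then.

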